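Load the long cutter in the clamping stand and set its cap a quarter turn off the stop

TASK

Take the tallest cutter out of the perforated tray and stand it, shank down, through the eye of the clamping stand until it rests on the bottom of the socket, and let go of it. Then screw the stand's knurled cap clockwise all the way down until it bottoms out, and back it off a quarter turn so that the cutter can still be spun. Finish while still holding the cap there in the gripper, with the cutter left standing in its socket and the other things on the table left where they are.

Things in the scene. Friction and masses are not known exactly. Their poses are not given: they have to be found in the camera images.
- cutter: The tallest of three cutters standing in the tray: 110 mm tall, about 0.12 kg. Steel shank 12 mm diameter over the lower 68 mm, with a 2.5 mm chamfer at the foot; a black plastic guard sleeve 18 mm diameter over the upper 42 mm (the place to grip). Origin at the centre of the foot of the shank, z up along the cutter to its top.
- tray: White perforated tray, 70 (x) x 160 (y) x 30 mm high, does not move. Origin at the centre of its underside on the table; z up. Three holes 14.5 mm diameter, 24 mm deep, on its y axis at y = -50, 0 and +50 mm, one cutter in each (which is where varies). The dots beside them are only marks. The cutters can lean by up to about 0.1 rad in the holes.
- stub_a: Bystander: short cutter of the same 12 mm shank, 68 mm tall, 18 mm sleeve over the upper 26 mm, in the tray. Origin at the foot, z up.
- stub_b: Bystander: short cutter just like stub_a, in the tray.
- stand: Fixed steel clamping stand on a 76 (x) x 156 (y) x 12 mm base; origin at the centre of its underside on the table, z up. At y = +43 mm a 50 x 50 x 12 mm eye plate, top 80 mm above the table, over a 50 x 50 mm socket block (top at 48 mm). At y = -43 mm the knurled cap on a 36 mm column. A flat strap 44 mm wide, level with the eye plate, joins the two.
- eye (a point): Centre of the top of the round hole in the eye plate, 80 mm above the table: hole 15 mm diameter with a 2 mm chamfer, right through the 12 mm plate; z up.
- seat (a point): Centre of the socket's floor, 60 mm straight below the eye and 20 mm above the table, where the cutter's foot comes to rest. The socket hole is 16 mm diameter, 28 mm deep with a 2 mm chamfer. The seated cutter's top is then 130 mm above the table.
- cap: The stand's round knurled aluminium cap, 44 mm diameter, 30 mm tall, upright, already started on a right-hand thread. Origin: centre of its underside, 80 mm above the table when bottomed out. x points along the raised index bar on its top, z up. Friction about 0.06 N m; it stays where it is left and stops dead at the bottom (turned on against the stop, the gripper slips round it).
- cap_turn (a joint): Angle of the cap in rad: 0 = bottomed out on the strap; grows anticlockwise seen from above (unscrewing, the cap rises 0.64 mm per rad). It starts 2.0 to 3.6 rad above the stop. A quarter turn is 1.57.
- case: Bystander: small clear plastic case, 66 x 44 x 14 mm, loose between tray and stand. Origin under its centre.
- wrench: Bystander: steel wrench 160 mm long lying towards the back.
- tape: Bystander: cardboard ring, 70 mm outside diameter, 24 mm high, lying on the near side between tray and stand. Origin under its centre.
- case_stack: Bystander: stack of clear cases, 90 x 110 x 50 mm, towards the back. Origin under its centre.
- gauge_disc: Bystander: brass disc 56 mm diameter, 20 mm high, towards the back. Origin under its centre.
There are look-alikes about, which are no part of the job. Leave any orange look-alike of the cutter alone. Leave any pink look-alike of the stand alone.

How it is judged:
By the outcome, as a careful person would: the job done as asked, in the order asked, and still so for the second after the job is handed in, while the arm keeps its last pose, push and grip.
It also fails if it takes over 72 s, if anything falls off the work surface, if the arm or the gripper's body presses on something with over 40 N, if the wrist force passes 120 N, or if a joint passes its speed limit or range.

ROBOT

A 6-joint arm with a two-finger parallel gripper is mounted at the origin on the work surface. World frame = base frame: x ahead of the robot, y to its left, z up, the work surface at z = 0. Lengths are in m, angles in rad, forces in N, time in s.
With the tool pointing down it reaches from about 0.225 to 0.875 m from the base axis. Payload 3.4 kg.
Tool frame: the origin (TCP) lies at the very end of the fingers, on their centre line; the grasp point (between the pads) lies behind it (manip.grasp_offset is the z of the grasp point in the tool frame, in m); z points along the fingers, y is the line along which they close (so a half turn about z gives the same grasp; the last joint's range is limited). The gripper opens to 85 mm and grips with 20 to 120 N. Pads are 22 mm wide; open, the fingers measure 114 mm over their backs; the gripper's body (76 mm by 85 mm) begins 54 mm behind the grasp point. The pads swing forward as they close: fully open they stand 13 mm farther back than shut.
Start: joints at [1.219, 0.276, 1.505, -0, 1.361, -0.121], TCP at [0.132, 0.56, 0.231] pointing down, gripper open.
Joint ranges: [-2.89, 2.89], [-0.75, 2.08], [0.22, 2.7], [-1.18, 4.32], [0.11, 2.71], [-2.7, 2.7]. Speed limits (rad/s): [2.57, 2.57, 3.14, 3.14, 3.14, 3.14].

INTERFACE

Orientations are given as a unit quaternion [w, x, y, z].
In Python, from rig import manip gives the robot as it stands.
- The arm moves only by the shell command python3 -m pendant 'ROWS' [FORCE]. ROWS is JSON, a list of rows, each an object of numbers: "dx", "dy", "dz": the shift along the tool's x, y, z in m; "rx", "ry", "rz": the turn, a rotation vector about the tool's x, y, z in degrees; "hand": the finger opening in m, from 0 to 0.0854. In form: [{"dx": .., "dy": .., "dz": .., "rx": .., "ry": .., "rz": .., "hand": ..}, ...]. A call has 1 to 12 rows; each row shifts and turns the commanded pose from where the row before left it, along the tool's axes as they then stand; what a row does not reach is not made up. A row lasts 1/12 s, in which the tool goes at most 41.7 mm and 7.16 degrees, less where a joint would pass 70% of its speed; a pose out of reach is approached as far as the arm can. A call is refused whole if a number of a shift passes 0.0417 or a number of a turn 7.16, either way. A call with a gripper value outside its range is refused whole. The fingers move at their own pace and stop on an object; FORCE is the grip in N (left out, the last holds). Time passes only in rows, so rows that do not move let the fingers close. It gives the time, the measured TCP pose, the force, the opening and the grip force at its end, in the units of the state.
- manip.get_state(): the state, without advancing time (a new reading comes with each control period).
- manip.get_image(name): name is "side" or "top" or "wrist"; returns a dict with "frame" (400x640x3 uint8, red, green, blue), "fx", "fy", "cx", "cy" (pixels), "position" and "attitude" of the camera in the world; the wrist camera has in their place "mount" (4x4, takes a point from camera to tool coordinates, whose origin is the TCP and whose axes are the flange's). Camera axes: x right, y up, looking along -z (the intrinsics and any distortion apply to the point x, -y, -z); pixel columns grow to the right and rows downward; lengths in m; the calibration is good to about 2 mm. A picture is of the moment at which its call begins: read the wrist's pose just before it. There is no depth.
- manip.sign_off(): hands the job in; it is judged then, once.
The state is a dict: "clock": time; "qpos": joint angles; "qd": joint speeds; "effort": joint torques, N m; "position": TCP position; "ee_rot": TCP orientation; "contact_force": force on the tool from outside, world axes, zero at the start; "moment": the same for the moment, N m; "width": finger opening in m; "gripper_force": force on a finger pad.
Only numpy, scipy, OpenCV 4.12 (cv2) and the standard library are available. Lean on these libraries where they do the work, as an engineer would, in place of code of your own. Each camera call takes 0.05 s, during which the arm holds its last target. There are 200 camera calls.

## Working session

There is one attempt and no reset: what is moved stays moved. The work goes in short steps, Python scripts to look and compute and a shell command to move; the robot and the scene stay as the last step left them, time stands still between calls to the robot, and variables do not carry over. Pictures are saved under pics/ and viewed, at most 10 in all, crops included, and the job is handed in when it is done.

```bash
ls; mkdir -p pics; cat > h.py <<'E'
import numpy as np, cv2
from rig import manip
from scipy.spatial.transform import Rotation as R
def q2m(q): return R.from_quat([q[1],q[2],q[3],q[0]]).as_matrix()
def att(a):
    a=np.array(a,float)
    return a if a.shape==(3,3) else q2m(a)
def grab(name):
    s=manip.get_state(); im=manip.get_image(name)
    if 'mount' in im:
        M=np.array(im['mount']).reshape(4,4); T=q2m(s['ee_rot'])
        im['p']=np.array(s['position'])+T@M[:3,3]; im['R']=T@M[:3,:3]
    else:
        im['p']=np.array(im['position']); im['R']=att(im['attitude'])
    return im
def ray(im,u,v):
    d=im['R']@np.array([(u-im['cx'])/im['fx'],-(v-im['cy'])/im['fy'],-1.]); return im['p'],d/np.linalg.norm(d)
def onz(im,u,v,z):
    p,d=ray(im,u,v); return p+d*(z-p[2])/d[2]
def proj(im,P):
    c=im['R'].T@(np.array(P)-im['p']); return im['cx']+im['fx']*c[0]/-c[2], im['cy']-im['fy']*c[1]/-c[2]
def cross(rays):
    A=np.zeros((3,3));b=np.zeros(3)
    for p,d in rays:
        Q=np.eye(3)-np.outer(d,d);A+=Q;b+=Q@p
    x=np.linalg.solve(A,b); return x,[np.linalg.norm((np.eye(3)-np.outer(d,d))@(x-p)) for p,d in rays]
def save(im,n): cv2.imwrite('pics/'+n,cv2.cvtColor(im['frame'],cv2.COLOR_RGB2BGR))
E
python3 - <<'E'
from h import *
s=manip.get_state();print(s, manip.grasp_offset)
import pickle
o=[]
for n in ['top','side','wrist']:
    im=grab(n);print(n,{k:v for k,v in im.items() if k!='frame'});save(im,n+'0.png');pickle.dump(im,open(n+'0.pkl','wb'));o.append(im['frame'])
E
```

```text
pics
{'clock': 0.0, 'qpos': array([ 1.21902467e+00,  2.76624392e-01,  1.50616171e+00,  1.47243404e-05,
        1.36065490e+00, -1.20996829e-01]), 'qd': array([ 1.02213307e-03, -1.30129135e-05,  7.49124473e-04,  9.52656271e-04,
        2.81764106e-04,  6.78388503e-04]), 'effort': array([ 8.40312259e-04, -4.16784525e+01, -2.45800102e+01,  2.12357901e-05,
        1.13124165e-02,  1.05881725e-05]), 'position': array([0.13133743, 0.55926171, 0.23041154]), 'ee_rot': array([-2.23430041e-04,  1.15133018e-01,  9.93349653e-01, -8.96788247e-04]), 'contact_force': array([ 0.66194235, -0.19734692,  0.62840135]), 'moment': array([-0.01875748,  0.01560765,  0.03412607]), 'gripper_force': 0.0, 'width': 0.08538187125666852} -0.0187
top {'fx': 514.1949316746515, 'fy': 514.1949316746515, 'cx': 330.44225953346546, 'cy': 193.55353681915966, 'position': array([0.42676476, 0.01860201, 1.20237947]), 'attitude': array([-0.70323833, -0.06395075,  0.04203702,  0.7068232 ]), 'p': array([0.42676476, 0.01860201, 1.20237947]), 'R': array([[-0.0027323 ,  0.98875374, -0.14952783],
       [-0.99950694, -0.00737747, -
[... 501 characters left out ...]
]])}
wrist {'fx': 276.3348924261751, 'fy': 276.3348924261751, 'cx': 321.5293122053873, 'cy': 201.83293065771298, 'mount': array([[ 5.64463355e-04,  9.49508025e-01,  3.13742239e-01,
         8.07585469e-02],
       [ 9.99999158e-01, -1.69400572e-04, -1.28645629e-03,
         2.94844939e-04],
       [-1.16835246e-03,  3.13742701e-01, -9.49507321e-01,
        -1.42505532e-01],
       [ 0.00000000e+00,  0.00000000e+00,  0.00000000e+00,
         1.00000000e+00]]), 'p': array([0.05290038, 0.57829436, 0.37305834]), 'R': array([[ 2.28194852e-01, -9.24566095e-01, -3.05130539e-01],
       [ 9.73615371e-01,  2.16548339e-01,  7.19716977e-02],
       [-4.67080075e-04, -3.13503354e-01,  9.49586978e-01]])}
```

View pics/top0.png

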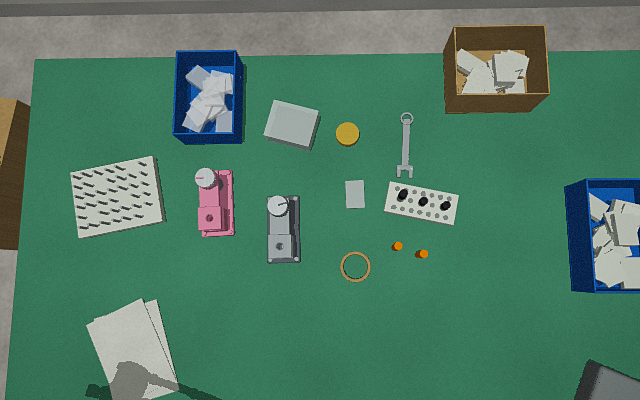

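View pics/side0.png

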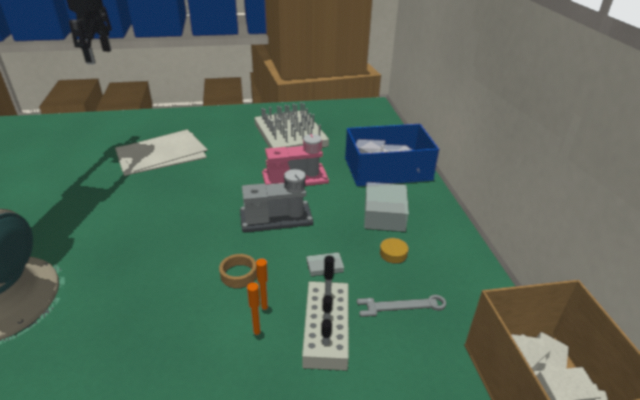

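Top view: the black cutters stand at (402,195), (423,202) and (445,206). The orange look-alikes are at (398,246) and (422,254). The grey stand has its eye at (280,246) and cap at (278,206); the pink stand is at (210,205). In the side view the cutter with a visible shank under its sleeve, at (329,268), is the tallest, and it matches the top view's left one at (402,195).

```bash
python3 - <<'E'
from h import *
import pickle
T,S=[pickle.load(open(n+'0.pkl','rb')) for n in('top','side')]
def blobs(im,box,f,amin=15):
    x0,y0,x1,y1=box; m=np.zeros(im['frame'].shape[:2],np.uint8); m[y0:y1,x0:x1]=f(im['frame'][y0:y1,x0:x1].astype(int))
    n,l,st,c=cv2.connectedComponentsWithStats(m)
    return [(st[i].tolist(),c[i].round(1)) for i in range(1,n) if st[i][4]>=amin],l
blk=lambda a:(a.max(-1)<60)
print('top',blobs(T,(380,175,465,230),blk)[0])
print('side',blobs(S,(300,245,355,350),blk)[0])
# tray outline in top: white
wh=lambda a:(a.min(-1)>150)
for im,b in((T,(375,170,470,235)),(S,(295,275,360,372))):
    bl,l=blobs(im,b,wh,200);print(bl)
    i=max(range(1,l.max()+1),key=lambda i:(l==i).sum()); c=cv2.findContours((l==i).astype(np.uint8),0,1)[0][0]
    print(cv2.boxPoints(cv2.minAreaRect(c)), cv2.approxPolyDP(cv2.convexHull(c),4,True)[:,0].tolist())
for n,u,v,z in(('eye',280,246,.08),('cap',278,206,.11),('tall',402,195,.10),('mid',423,202,.07),('r',445,206,.07),('case',355,194,.014),('tape',355,266,.024),('o1',398,246,.1),('o2',422,254,.1),('pinkeye',209,218,.08),('stack',292,125,.05),('disc',347,133,.02)):print(n,onz(T,u,v,z).round(3))
E
```

```text
top [([397, 189, 11, 12, 78], array([402.3, 194.2])), ([419, 197, 9, 9, 61], array([422.8, 200.9])), ([440, 201, 11, 9, 69], array([444.9, 205.3]))]
side [([324, 256, 10, 24, 192], array([328.5, 268.1])), ([323, 295, 9, 18, 129], array([327.1, 303.4])), ([322, 319, 9, 19, 148], array([326.1, 328. ]))]
[([384, 181, 75, 44, 1581], array([421.1, 203. ]))]
[[383.6923  210.53845]
 [389.6154  180.92307]
 [458.84616 194.76923]
 [452.92307 224.38461]] [[458, 195], [453, 224], [384, 210], [390, 181]]
[([303, 282, 45, 76, 1885], array([326.1, 323.1]))]
[[302.78763 355.6722 ]
 [306.15463 281.598  ]
 [350.29074 283.60416]
 [346.92374 357.67838]] [[310, 282], [346, 284], [346, 357], [303, 354]]
eye [0.482 0.164 0.08 ]
cap [0.566 0.165 0.11 ]
tall [ 0.589 -0.102  0.1  ]
mid [ 0.578 -0.151  0.07 ]
r [ 0.568 -0.199  0.07 ]
case [ 0.605 -0.002  0.014]
tape [ 0.439 -0.     0.024]
o1 [ 0.48  -0.091  0.1  ]
o2 [ 0.463 -0.141  0.1  ]
pinkeye [0.544 0.322 0.08 ]
stack [0.763 0.143 0.05 ]
disc [0.75  0.016 0.02 ]
```

```bash
python3 - <<'E'
from h import *
import pickle
T,S=[pickle.load(open(n+'0.pkl','rb')) for n in('top','side')]
for a,b in(((402.3,194.2),(328.5,268.1)),((422.8,200.9),(327.1,303.4)),((444.9,205.3),(326.1,328.))):
    print(*cross([ray(T,*a),ray(S,*b)]))
W=pickle.load(open('wrist0.pkl','rb'))
f=T['frame'][150:290,240:480]; g=S['frame'][160:370,200:370]
o=np.zeros((560,760,3),np.uint8); a=cv2.resize(f,None,fx=1.6,fy=1.6); b=cv2.resize(g,None,fx=2.2,fy=2.2); o[:a.shape[0],:a.shape[1]]=a;o[:b.shape[0],384:384+b.shape[1]]=b[:560,:376]
cv2.imwrite('pics/crop1.png',o[:,:,::-1])
E
python3 -m pendant '[{"dx":-0.03,"dy":-0.027},{"dx":-0.03,"dy":-0.027},{"dx":-0.03,"dy":-0.027},{"dx":-0.03,"dy":-0.027},{"dx":-0.03,"dy":-0.027},{"dx":-0.03,"dy":-0.027},{"dx":-0.03,"dy":-0.027},{"dx":-0.03,"dy":-0.027},{"dx":-0.03,"dy":-0.027},{"dx":-0.03,"dy":-0.027}]'
python3 -m pendant '[{"dx":-0.03,"dy":-0.027},{"dx":-0.03,"dy":-0.027},{"dx":-0.03,"dy":-0.027},{"dx":-0.03,"dy":-0.027},{"dx":-0.03,"dy":-0.027},{"dx":-0.03,"dy":-0.027},{"dx":-0.03,"dy":-0.027},{"dx":-0.03,"dy":-0.027},{"dx":-0.03,"dy":-0.027},{"dx":-0.03,"dy":-0.027}]'
python3 -m pendant '[{"rz":7.1},{"rz":7.1},{"rz":7.1},{"rz":7.1},{"rz":7.1},{"rz":7.1},{"rz":7.1},{"rz":7.1},{"rz":7.1},{"rz":7.1},{"rz":7.1},{"rz":7.1}]'
python3 -m pendant '[{"rz":3.7},{}]'
```

```text
[ 0.59146007 -0.10342284  0.09191619] [np.float64(0.0007223457323458768), np.float64(0.0007223457323457297)]
[ 0.58105031 -0.15214996  0.05996868] [np.float64(0.0004470380422014475), np.float64(0.00044703804220111714)]
[ 0.57086898 -0.20095476  0.05898765] [np.float64(0.0005328727603344051), np.float64(0.0005328727603344657)]invalid input
invalid input
invalid input
invalid input
```

View pics/crop1.png

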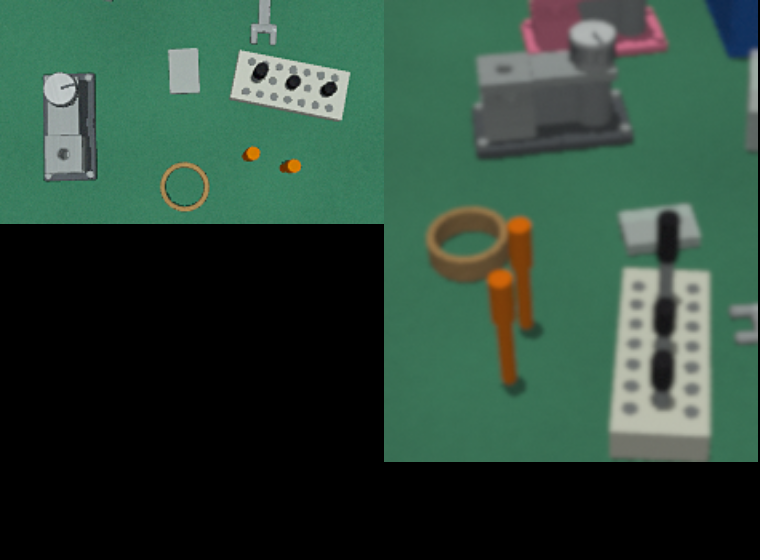

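The crop confirms it: the cutter nearest the stand shows a long shank, its sleeve centre triangulates to 92 mm against 60 mm for the other two. The rows were refused, probably because all keys are required.

```bash
python3 -m pendant '[{"dx":-0.03,"dy":-0.027,"dz":0,"rx":0,"ry":0,"rz":0,"hand":0.0854}]'; python3 -m pendant '[{"dx":-0.03,"dy":-0.027,"dz":0,"rx":0,"ry":0,"rz":0,"hand":0.085}]' 60; python3 -m pendant --help
```

```text
clock: 0.23
position: [0.1524, 0.5311, 0.2305]
ee_rot: [-0.001, 0.113, 0.994, 0.002]
contact_force: [1.9, 1.5, 0.6]
width: 0.0856
gripper_force: 0.0
clock: 0.32
position: [0.1773, 0.4937, 0.2305]
ee_rot: [-0.0, 0.113, 0.994, -0.0]
contact_force: [0.3, 0.1, 0.3]
width: 0.0849
gripper_force: 0.0invalid input: not JSON, or not a number
```

```bash
python3 -m pendant '[{"dx":-0.03,"dy":-0.027,"dz":0,"rx":0,"ry":0,"rz":0,"hand":0.085},{"dx":-0.03,"dy":-0.027,"dz":0,"rx":0,"ry":0,"rz":0,"hand":0.085},{"dx":-0.03,"dy":-0.027,"dz":0,"rx":0,"ry":0,"rz":0,"hand":0.085},{"dx":-0.03,"dy":-0.027,"dz":0,"rx":0,"ry":0,"rz":0,"hand":0.085},{"dx":-0.03,"dy":-0.027,"dz":0,"rx":0,"ry":0,"rz":0,"hand":0.085},{"dx":-0.03,"dy":-0.027,"dz":0,"rx":0,"ry":0,"rz":0,"hand":0.085},{"dx":-0.03,"dy":-0.027,"dz":0,"rx":0,"ry":0,"rz":0,"hand":0.085},{"dx":-0.03,"dy":-0.027,"dz":0,"rx":0,"ry":0,"rz":0,"hand":0.085},{"dx":-0.03,"dy":-0.027,"dz":0,"rx":0,"ry":0,"rz":0,"hand":0.085}]'
python3 -m pendant '[{"dx":-0.03,"dy":-0.027,"dz":0,"rx":0,"ry":0,"rz":0,"hand":0.085},{"dx":-0.03,"dy":-0.027,"dz":0,"rx":0,"ry":0,"rz":0,"hand":0.085},{"dx":-0.03,"dy":-0.027,"dz":0,"rx":0,"ry":0,"rz":0,"hand":0.085},{"dx":-0.03,"dy":-0.027,"dz":0,"rx":0,"ry":0,"rz":0,"hand":0.085},{"dx":-0.03,"dy":-0.027,"dz":0,"rx":0,"ry":0,"rz":0,"hand":0.085},{"dx":-0.03,"dy":-0.027,"dz":0,"rx":0,"ry":0,"rz":0,"hand":0.085},{"dx":-0.03,"dy":-0.027,"dz":0,"rx":0,"ry":0,"rz":0,"hand":0.085},{"dx":-0.03,"dy":-0.027,"dz":0,"rx":0,"ry":0,"rz":0,"hand":0.085},{"dx":-0.03,"dy":-0.027,"dz":0,"rx":0,"ry":0,"rz":0,"hand":0.085}]'
python3 -m pendant '[{"dx":0,"dy":0,"dz":0,"rx":0,"ry":0,"rz":7.1,"hand":0.085},{"dx":0,"dy":0,"dz":0,"rx":0,"ry":0,"rz":7.1,"hand":0.085},{"dx":0,"dy":0,"dz":0,"rx":0,"ry":0,"rz":7.1,"hand":0.085},{"dx":0,"dy":0,"dz":0,"rx":0,"ry":0,"rz":7.1,"hand":0.085},{"dx":0,"dy":0,"dz":0,"rx":0,"ry":0,"rz":7.1,"hand":0.085},{"dx":0,"dy":0,"dz":0,"rx":0,"ry":0,"rz":7.1,"hand":0.085},{"dx":0,"dy":0,"dz":0,"rx":0,"ry":0,"rz":7.1,"hand":0.085},{"dx":0,"dy":0,"dz":0,"rx":0,"ry":0,"rz":7.1,"hand":0.085},{"dx":0,"dy":0,"dz":0,"rx":0,"ry":0,"rz":7.1,"hand":0.085},{"dx":0,"dy":0,"dz":0,"rx":0,"ry":0,"rz":7.1,"hand":0.085},{"dx":0,"dy":0,"dz":0,"rx":0,"ry":0,"rz":7.1,"hand":0.085},{"dx":0,"dy":0,"dz":0,"rx":0,"ry":0,"rz":7.1,"hand":0.085}]'
python3 -m pendant '[{"dx":0,"dy":0,"dz":0,"rx":0,"ry":0,"rz":3.7,"hand":0.085},{"dx":0,"dy":0,"dz":0,"rx":0,"ry":0,"rz":0,"hand":0.085},{"dx":0,"dy":0,"dz":0,"rx":0,"ry":0,"rz":0,"hand":0.085}]'
python3 - <<'E'
from h import *
import pickle
s=manip.get_state();print(s['position'],s['qpos'],q2m(s['ee_rot']).round(4))
im=grab('wrist');pickle.dump(im,open('w1.pkl','wb'));save(im,'w1.png')
print([proj(im,P) for P in((.5915,-.1034,.092),(.581,-.152,.06))])
E
```

```text
clock: 1.07
position: [0.3853, 0.1933, 0.2313]
ee_rot: [0.0, 0.115, 0.993, 0.0]
contact_force: [1.2, 0.5, -0.2]
width: 0.0848
gripper_force: 0.0
clock: 1.82
position: [0.5927, -0.105, 0.2309]
ee_rot: [-0.0, 0.115, 0.993, 0.0]
contact_force: [0.4, 1.9, -0.2]
width: 0.085
gripper_force: 0.0
clock: 2.82
position: [0.5919, -0.1031, 0.2309]
ee_rot: [-0.0, 0.759, 0.651, -0.0]
contact_force: [1.3, 0.4, 0.4]
width: 0.0848
gripper_force: 0.0
clock: 3.07
position: [0.592, -0.1031, 0.231]
ee_rot: [-0.0, 0.777, 0.629, -0.0]
contact_force: [0.4, 0.0, 0.0]
width: 0.0851
gripper_force: 0.0
[ 0.59196258 -0.10307537  0.23095011] [-2.88223384e-01  3.15463556e-01  1.44815527e+00  1.15767872e-04
  1.37865123e+00 -7.85052284e-02] [[ 2.082e-01  9.781e-01 -6.000e-04]
 [ 9.781e-01 -2.082e-01  3.000e-04]
 [ 2.000e-04 -7.000e-04 -1.000e+00]]
[(np.float64(321.3568067029324), np.float64(191.69062806743221)), (np.float64(321.2529733267089), np.float64(223.4381555729128))]
```

View pics/w1.png

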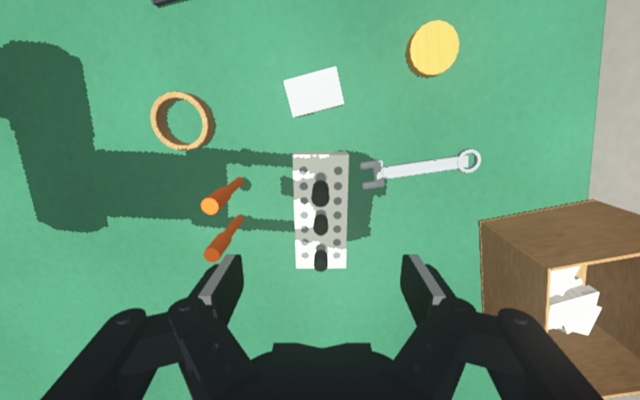

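Wrist view: tallest cutter's sleeve at (320,193), the two stubs at (320,222) and (320,258), with orange pair at (209,205) and (213,252). The prediction was (321,192), so the TCP is right above it. Descend and grip.

```bash
python3 -m pendant '[{"dx":0,"dy":0,"dz":0.025,"rx":0,"ry":0,"rz":0,"hand":0.06},{"dx":0,"dy":0,"dz":0.025,"rx":0,"ry":0,"rz":0,"hand":0.06},{"dx":0,"dy":0,"dz":0.025,"rx":0,"ry":0,"rz":0,"hand":0.06},{"dx":0,"dy":0,"dz":0.025,"rx":0,"ry":0,"rz":0,"hand":0.06},{"dx":0,"dy":0,"dz":0.025,"rx":0,"ry":0,"rz":0,"hand":0.06},{"dx":0,"dy":0,"dz":0.015,"rx":0,"ry":0,"rz":0,"hand":0.06},{"dx":0,"dy":0,"dz":0.012,"rx":0,"ry":0,"rz":0,"hand":0.06},{"dx":0,"dy":0,"dz":0,"rx":0,"ry":0,"rz":0,"hand":0.04}]' 40
python3 - <<'E'
from h import *
for n in('side','top','wrist'):
    im=grab(n);save(im,n+'1.png')
E
python3 -m pendant '[{"dx":0,"dy":0,"dz":0,"rx":0,"ry":0,"rz":0,"hand":0.025},{"dx":0,"dy":0,"dz":0,"rx":0,"ry":0,"rz":0,"hand":0.01},{"dx":0,"dy":0,"dz":0,"rx":0,"ry":0,"rz":0,"hand":0.01},{"dx":0,"dy":0,"dz":0,"rx":0,"ry":0,"rz":0,"hand":0.01},{"dx":0,"dy":0,"dz":0,"rx":0,"ry":0,"rz":0,"hand":0.01},{"dx":0,"dy":0,"dz":0,"rx":0,"ry":0,"rz":0,"hand":0.01}]' 40
```

```text
clock: 3.78
position: [0.59, -0.1025, 0.0763]
ee_rot: [-0.003, 0.777, 0.629, -0.002]
contact_force: [-0.2, 0.5, -0.2]
width: 0.0493
gripper_force: 0.0
clock: 4.43
position: [0.5922, -0.1032, 0.0806]
ee_rot: [0.0, 0.778, 0.629, 0.0]
contact_force: [-2.0, 0.5, 7.1]
width: 0.017
gripper_force: 38.9
```

```bash
python3 -m pendant '[{"dx":0,"dy":0,"dz":-0.005,"rx":0,"ry":0,"rz":0,"hand":0.01},{"dx":0,"dy":0,"dz":-0.01,"rx":0,"ry":0,"rz":0,"hand":0.01},{"dx":0,"dy":0,"dz":-0.015,"rx":0,"ry":0,"rz":0,"hand":0.01},{"dx":0,"dy":0,"dz":-0.02,"rx":0,"ry":0,"rz":0,"hand":0.01},{"dx":0,"dy":0,"dz":-0.02,"rx":0,"ry":0,"rz":0,"hand":0.01},{"dx":0,"dy":0,"dz":-0.02,"rx":0,"ry":0,"rz":0,"hand":0.01},{"dx":0,"dy":0,"dz":-0.02,"rx":0,"ry":0,"rz":0,"hand":0.01},{"dx":0,"dy":0,"dz":-0.01,"rx":0,"ry":0,"rz":0,"hand":0.01},{"dx":0,"dy":0,"dz":0,"rx":0,"ry":0,"rz":0,"hand":0.01},{"dx":0,"dy":0,"dz":0,"rx":0,"ry":0,"rz":0,"hand":0.01}]'
python3 - <<'E'
from h import *
import pickle
o=[]
for n in('side','top','wrist'):
    im=grab(n);save(im,n+'2.png');pickle.dump(im,open(n+'2.pkl','wb'))
    s=manip.get_state();p=np.array(s['position']);
    u,v=map(int,proj(im,p+[0,0,-.02]));print(n,u,v,proj(im,p+[0,0,.018]),proj(im,p+[0,0,-.073]))
    k=dict(side=5,top=5,wrist=2.5)[n];w=int(125/k)
    u=min(max(u,w),639-w);v=min(max(v,w),399-w)
    c=im['frame'][v-w:v+w,u-w:u+w];print(n,'origin',u-w,v-w,k);o.append(cv2.resize(c,(250,250),interpolation=cv2.INTER_CUBIC))
cv2.imwrite('pics/crop2.png',np.hstack(o)[:,:,::-1]);print(s['position'])
E
```

```text
clock: 5.27
position: [0.5922, -0.1032, 0.1995]
ee_rot: [0.0, 0.778, 0.628, 0.0]
contact_force: [-0.1, -0.1, -1.8]
width: 0.0169
gripper_force: 39.1
side 330 227 (np.float64(331.5362323875012), np.float64(208.12664575245543)) (np.float64(329.5785594798508), np.float64(252.8896247554392))
side origin 305 202 5
top 406 188 (np.float64(408.8464061612386), np.float64(185.20432518160555)) (np.float64(403.70009774273706), np.float64(192.33325553357943))
top origin 381 163 5
wrist 321 241 (np.float64(321.53573815998243), np.float64(274.5698603747866)) (np.float64(321.8224885235242), np.float64(213.1298161888997))
wrist origin 271 191 2.5
[ 0.59118934 -0.10287575  0.19768332]
```

View pics/crop2.png

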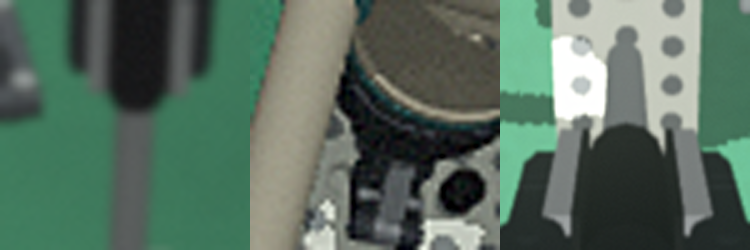

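Wrist crop: foot tip at about (322,201), while an upright cutter would put it near (322,207), so the cutter leans a little in the grip. I'll measure the foot in the side and wrist views.

```bash
python3 - <<'E'
from h import *
import pickle
S=pickle.load(open('side2.pkl','rb'));W=pickle.load(open('wrist2.pkl','rb'))
print('side col'); print([(v,S['frame'][v,328:331].mean(0).astype(int).tolist()) for v in range(218,266,2)])
print('side row240',S['frame'][240,318:340].astype(int)[:,1].tolist(),S['frame'][228,318:340].astype(int)[:,1].tolist())
print('wrist col',[(v,W['frame'][v,320:324].mean(0).astype(int)[1]) for v in range(186,250,1)])
for v in (205,210,215,225,235): print(v,W['frame'][v,305:340,1].astype(int).tolist())
E
```

```text
side col
[(218, [23, 24, 24]), (220, [23, 26, 25]), (222, [29, 38, 34]), (224, [61, 74, 68]), (226, [80, 92, 86]), (228, [82, 93, 87]), (230, [82, 92, 87]), (232, [83, 92, 88]), (234, [84, 92, 89]), (236, [85, 93, 89]), (238, [85, 92, 90]), (240, [86, 93, 90]), (242, [85, 92, 90]), (244, [87, 93, 90]), (246, [87, 93, 90]), (248, [88, 93, 91]), (250, [89, 93, 92]), (252, [89, 93, 92]), (254, [100, 107, 104]), (256, [150, 163, 156]), (258, [168, 183, 174]), (260, [164, 174, 168]), (262, [164, 174, 168]), (264, [164, 173, 167])]
side row240 [123, 123, 123, 122, 122, 121, 120, 121, 113, 103, 93, 92, 94, 95, 93, 94, 100, 109, 118, 119, 120, 120] [121, 121, 121, 121, 121, 121, 120, 119, 117, 109, 97, 91, 92, 93, 92, 93, 94, 103, 112, 119, 120, 119]
wrist col [(186, np.int64(175)), (187, np.int64(166)), (188, np.int64(164)), (189, np.int64(166)), (190, np.int64(179)), (191, np.int64(194)), (192, np.int64(201)), (193, np.int64(203)), (194, np.int64(203)), (195, np.int64(203)), (196, np.int64(203)), (197, np.int64(203)), (198, np.int64(203)), (199, np.int64(205)), (200, np.int64(199)), (201, 
[... 1261 characters left out ...]
 198, 203, 204, 204, 205, 204, 187, 156, 129, 123, 124, 124, 124, 124, 123, 123, 126, 147, 178, 198, 203, 203, 203, 203, 204, 204, 201, 170, 128, 116, 118, 118]
215 [255, 255, 255, 255, 255, 255, 230, 197, 161, 126, 119, 123, 123, 123, 124, 124, 125, 126, 125, 123, 122, 116, 136, 192, 205, 204, 203, 203, 202, 202, 203, 203, 204, 202, 202]
225 [199, 197, 234, 255, 255, 255, 255, 255, 206, 114, 118, 121, 124, 126, 123, 124, 123, 124, 123, 122, 122, 121, 116, 139, 195, 205, 204, 202, 205, 198, 161, 123, 116, 118, 119]
235 [255, 255, 255, 255, 255, 255, 255, 239, 136, 114, 118, 120, 122, 122, 123, 121, 122, 122, 121, 121, 122, 119, 117, 116, 144, 195, 204, 202, 202, 202, 203, 201, 194, 186, 186]
```

```bash
python3 - <<'E'
from h import *
import pickle
from scipy.optimize import least_squares
S=pickle.load(open('side2.pkl','rb'));W=pickle.load(open('wrist2.pkl','rb'))
p=np.array([.5922,-.1032,.1995]);X=np.array([.208,.978,0]);Y=np.array([.978,-.208,0]);Z=np.array([0,0,-1.])
T=np.c_[X,Y,Z];M=W['mount'];W['p']=p+T@M[:3,3];W['R']=T@M[:3,:3]
# th: lean in xz plane; g: tool z of grasp-plane cutter height 92 point at x=x0
def model(q):
    th,x0,z0=q; a=X*np.sin(th)+Z*np.cos(th); n=X*np.cos(th)-Z*np.sin(th) # a: towards foot
    c=p+X*x0+Z*z0   # axis point at height 68+... sleeve bottom is 24mm down from 92
    sb=c+a*.024; f=c+a*.092; return c,sb,f,n
def vs(q):
    c,sb,f,n=model(q); a=(f-c)/.092
    w=[proj(W,sb+n*.009)[1],min(proj(W,f+n*.0035)[1],proj(W,f-a*.0025+n*.006)[1])]
    s=[proj(S,sb-n*.009)[1],max(proj(S,f-n*.0035)[1],proj(S,f-a*.0025-n*.006)[1])]
    return np.array(w+s)
m=np.array([240.5,201.6,223.4,255.3])
r=least_squares(lambda q:(vs(q)-m)*[1,1,2,2],[0,0,-.019]);print(r.x,r.fun)
for th in(0,.05): 
  r2=least_squares(lambda q:(vs([th,*q])-m)*[1,1,2,2],[0,-.019]);print(th,r2.x,r2.fun)
print((model(r.x)[2]-p)@T)
# lateral in wrist
for v,l,rr in((205,317,325.3),(215,313.2,327.3),(225,313.3,328.2),(235,312.9,329.2)):print(v,(l+rr)/2,proj(W,p+Z*.02)[0])
# stand: mean measurement of points in top view 
E
```

```text
[ 0.04347089 -0.00151687 -0.01692838] [-1.49962252  2.35390717  2.39272143 -2.88561953]
0 [ 0.00047412 -0.01721585] [-3.05479721  4.51113621  0.96877241 -1.5658048 ]
0.05 [-0.00181638 -0.01687412] [-1.26853305  2.03240438  2.61328509 -3.0866089 ]
[2.48056951e-03 2.58040117e-17 7.49847094e-02]
205 321.15 321.68800178708926
215 320.25 321.68800178708926
225 320.75 321.68800178708926
235 321.04999999999995 321.68800178708926
```

```bash
python3 - <<'E'
from h import *
import pickle
from scipy.optimize import fsolve
S=pickle.load(open('side2.pkl','rb'));W=pickle.load(open('wrist2.pkl','rb'))
p=np.array([.5922,-.1032,.1995]);X=np.array([.208,.978,0]);Y=np.array([.978,-.208,0]);Z=np.array([0,0,-1.])
T=np.c_[X,Y,Z];M=W['mount'];W['p']=p+T@M[:3,3];W['R']=T@M[:3,:3]
for nm,r,vw,vsd in(('foot',.0035,201.6,255.3),('foot6',.006,201.6,255.3),('sleeve',.009,240.5,223.4),('sl7',.007,240.5,223.4)):
    f=lambda q:[proj(W,p+X*(q[0]+r)+Z*q[1])[1]-vw,proj(S,p+X*(q[0]-r)+Z*q[1])[1]-vsd]
    print(nm,fsolve(f,[0,.02]))
# top-view/side-view consistency: cutter in tray
w1=pickle.load(open('w1.pkl','rb'))
E
```

```text
foot [0.00435276 0.07998159]
foot6 [0.00299137 0.07651414]
sleeve [-0.00063552  0.00496806]
sl7 [0.00025236 0.00722879]
```

```bash
python3 - <<'E'
from h import *
import pickle
T,S=[pickle.load(open(n+'0.pkl','rb')) for n in('top','side')]
def blob(im,u,v,w,thr):
    g=cv2.cvtColor(im['frame'],cv2.COLOR_RGB2GRAY)[v-w:v+w+1,u-w:u+w+1]; 
    m=(g<thr).astype(np.uint8);n,l,st,c=cv2.connectedComponentsWithStats(m);return [(st[i].tolist(),(c[i]+[u-w,v-w]).round(2)) for i in range(1,n) if st[i][4]>5]
print(blob(T,280,246,8,110),blob(S,255,191,7,100))
print(cv2.cvtColor(T['frame'],cv2.COLOR_RGB2GRAY)[238:254,272:289]);print(cv2.cvtColor(S['frame'],cv2.COLOR_RGB2GRAY)[186:197,246:265])
gT=cv2.cvtColor(T['frame'],cv2.COLOR_RGB2GRAY)[190:222,262:294];m=(gT>180).astype(np.uint8);n,l,st,c=cv2.connectedComponentsWithStats(m);print([(st[i].tolist(),c[i]+[262,190]) for i in range(1,n) if st[i][4]>20])
print(onz(T,278,206,.11))
E
```

```text
[([4, 5, 7, 7, 35], array([279.09, 245.86]))] [([4, 7, 5, 2, 8], array([254.  , 191.38])), ([9, 14, 6, 1, 6], array([259.5, 198. ]))]
[[161 158 161 158 161 156 160 160 162 162 161 160 159 160 159 164 160]
 [159 157 162 160 167 158 160 163 164 161 163 159 164 159 159 163 162]
 [164 159 160 162 162 159 163 161 163 161 163 158 163 160 160 167 161]
 [158 159 160 159 163 162 166 168 167 169 162 158 161 164 157 164 163]
 [163 158 162 159 168 150 138 143 140 149 161 162 164 159 159 166 165]
 [163 161 159 164 155 115  70  77  80  90 138 155 163 160 160 166 163]
 [161 159 160 155 134  67  89  70  65  76 105 154 164 159 156 167 162]
 [162 160 162 146 112  77  83  69  93 100 176 140 165 160 159 165 162]
 [162 157 164 144  95  90  69  74  96 103 175 137 166 163 160 164 161]
 [163 159 162 147  87  66  63  74  99  98 179 135 161 160 160 165 161]
 [161 159 162 164 122 105  67  56  97  96 109 155 163 161 160 166 163]
 [167 159 162 163 160 136 110  73  99 110 147 159 162 160 162 165 164]
 [163 158 160 159 165 164 157 143 149 171 165 163 161 163 160 164 163]
 [164 162 158 160 164 163 167 167 166 166 1
[... 458 characters left out ...]
3 127 133 138 140 141 141 141
  140]
 [141 141 141 136 128 115 106 102 102 102 105 113 125 135 140 141 142 142
  141]
 [141 141 140 136 124 107  95  89  91  92  94 106 122 134 140 142 141 141
  141]
 [141 141 140 137 128 113 101  98  97  99 103 114 127 137 139 140 141 141
  140]
 [140 140 140 138 135 127 120 117 116 118 123 129 135 138 140 140 140 140
  140]
 [140 139 139 139 139 137 134 133 133 134 135 138 139 140 140 141 141 140
  141]
 [140 140 141 141 140 140 141 141 141 139 140 141 139 139 139 139 140 141
  139]
 [139 139 139 141 138 140 140 139 138 137 135 134 134 133 132 131 131 130
  129]]
[([6, 6, 19, 19, 271], array([276.53505535, 205.04428044]))]
[0.56583569 0.16514627 0.11      ]
```

```bash
python3 - <<'E'
from h import *
import pickle
T,S=[pickle.load(open(n+'0.pkl','rb')) for n in('top','side')]
print(cross([ray(T,279.3,245.7),ray(S,254.3,191.0)]),onz(T,279.3,245.7,.08),onz(S,254.3,191,.08))
print('cap',onz(T,277,205,.112))
s=manip.get_state();X=q2m(s['ee_rot']);print(X.T@(np.array([.482,.164,s['position'][2]])-s['position']))
E
python3 -m pendant '[{"dx":0,"dy":0,"dz":0,"rx":0,"ry":0,"rz":-6.8,"hand":0.01},{"dx":0,"dy":0,"dz":0,"rx":0,"ry":0,"rz":-6.8,"hand":0.01},{"dx":0,"dy":0,"dz":0,"rx":0,"ry":0,"rz":-6.8,"hand":0.01},{"dx":0,"dy":0,"dz":0,"rx":0,"ry":0,"rz":-6.8,"hand":0.01},{"dx":0,"dy":0,"dz":0,"rx":0,"ry":0,"rz":-6.8,"hand":0.01},{"dx":0,"dy":0,"dz":0,"rx":0,"ry":0,"rz":-6.8,"hand":0.01},{"dx":0,"dy":0,"dz":0,"rx":0,"ry":0,"rz":-6.8,"hand":0.01},{"dx":0,"dy":0,"dz":0,"rx":0,"ry":0,"rz":-6.8,"hand":0.01}]'
python3 -m pendant '[{"dx":0,"dy":0,"dz":0,"rx":0,"ry":0,"rz":-6.8,"hand":0.01},{"dx":0,"dy":0,"dz":0,"rx":0,"ry":0,"rz":-6.8,"hand":0.01},{"dx":0,"dy":0,"dz":0,"rx":0,"ry":0,"rz":-6.8,"hand":0.01},{"dx":0,"dy":0,"dz":0,"rx":0,"ry":0,"rz":-6.8,"hand":0.01},{"dx":0,"dy":0,"dz":0,"rx":0,"ry":0,"rz":-6.8,"hand":0.01},{"dx":0,"dy":0,"dz":0,"rx":0,"ry":0,"rz":-6.8,"hand":0.01},{"dx":0,"dy":0,"dz":0,"rx":0,"ry":0,"rz":-6.8,"hand":0.01},{"dx":0,"dy":0,"dz":0,"rx":0,"ry":0,"rz":0,"hand":0.01}]'
```

```text
(array([0.48131371, 0.16552258, 0.07746456]), [np.float64(0.0011448507449041557), np.float64(0.0011448507449043027)]) [0.48233409 0.16522681 0.08      ] [0.48012702 0.16164537 0.08      ]
cap [0.56775767 0.16705861 0.112     ]
[ 0.23798591 -0.1628108   0.00057417]
clock: 6.08
position: [0.5914, -0.103, 0.1977]
ee_rot: [-0.001, 0.402, 0.916, -0.0]
contact_force: [-0.3, -0.2, -1.9]
width: 0.017
gripper_force: 39.1
clock: 6.75
position: [0.5915, -0.103, 0.1978]
ee_rot: [-0.001, 0.0, 1.0, 0.0]
contact_force: [-0.3, -0.2, -1.6]
width: 0.0166
gripper_force: 39.0
```

```bash
python3 -m pendant '[{"dx":0.011,"dy":0.0267,"dz":0,"rx":0,"ry":0,"rz":0,"hand":0.01},{"dx":0.011,"dy":0.0267,"dz":0,"rx":0,"ry":0,"rz":0,"hand":0.01},{"dx":0.011,"dy":0.0267,"dz":0,"rx":0,"ry":0,"rz":0,"hand":0.01},{"dx":0.011,"dy":0.0267,"dz":0,"rx":0,"ry":0,"rz":0,"hand":0.01},{"dx":0.011,"dy":0.0267,"dz":0,"rx":0,"ry":0,"rz":0,"hand":0.01},{"dx":0.011,"dy":0.0267,"dz":0,"rx":0,"ry":0,"rz":0,"hand":0.01},{"dx":0.011,"dy":0.0267,"dz":0,"rx":0,"ry":0,"rz":0,"hand":0.01},{"dx":0.011,"dy":0.0267,"dz":0,"rx":0,"ry":0,"rz":0,"hand":0.01},{"dx":0.011,"dy":0.0267,"dz":0,"rx":0,"ry":0,"rz":0,"hand":0.01},{"dx":0.011,"dy":0.0267,"dz":0,"rx":0,"ry":0,"rz":0,"hand":0.01},{"dx":0,"dy":0,"dz":0,"rx":0,"ry":0,"rz":0,"hand":0.01},{"dx":0,"dy":0,"dz":0,"rx":0,"ry":0,"rz":0,"hand":0.01}]'
python3 - <<'E'
from h import *
import pickle
o=[]
for n in('side','wrist'):
    im=grab(n);save(im,n+'3.png');pickle.dump(im,open(n+'3.pkl','wb'))
    s=manip.get_state();p=np.array(s['position'])
    u,v=map(int,proj(im,p+[0,0,-.06]));print(n,proj(im,p+[0,0,.018]),proj(im,p+[0,0,-.073]))
    k=dict(side=5,wrist=2.5)[n];w=int(200/k)
    u=min(max(u,w),639-w);v=min(max(v,w),399-w)
    c=im['frame'][v-w:v+w,u-w:u+w];print(n,'origin',u-w,v-w,k);o.append(cv2.resize(c,(400,400),interpolation=cv2.INTER_CUBIC))
cv2.imwrite('pics/crop3.png',np.hstack(o)[:,:,::-1]);print(s['position'],s['qpos'])
E
```

```text
clock: 7.75
position: [0.4817, 0.1651, 0.1987]
ee_rot: [-0.001, 0.001, 1.0, -0.0]
contact_force: [0.4, 0.1, -1.8]
width: 0.0171
gripper_force: 39.3
side (np.float64(250.97308361391651), np.float64(131.8049961379695)) (np.float64(253.9344358752869), np.float64(171.79295163831551))
side origin 213 126 5
wrist (np.float64(319.473039392583), np.float64(274.82441522463233)) (np.float64(320.21186050540723), np.float64(213.13309672549804))
wrist origin 240 138 2.5
[0.48277907 0.16360553 0.19887519] [ 1.90691951e-01  1.99696622e-01  1.69323628e+00 -7.67014809e-04
  1.24919281e+00 -1.37653210e+00]
```

View pics/crop3.png

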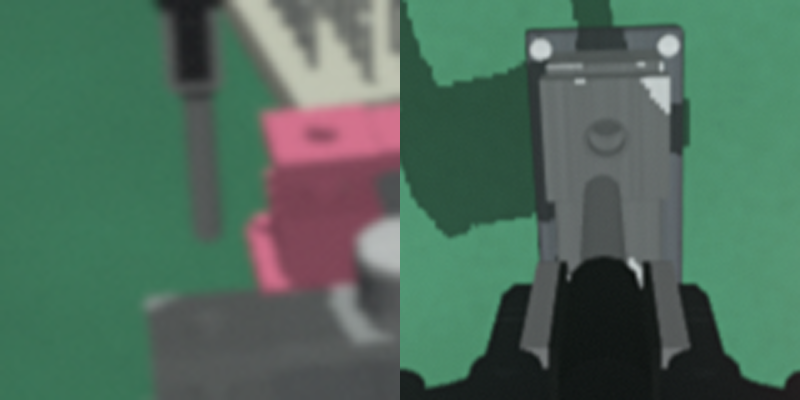

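Side crop: the shank runs from (252,145) to (254,174) px, close to image-vertical for that spot. Wrist crop: foot tip at about (321,209), eye at about (322,192). Now the sub-pixel numbers.

```bash
python3 - <<'E'
from h import *
import pickle
S=pickle.load(open('side3.pkl','rb'));W=pickle.load(open('wrist3.pkl','rb'))
p=np.array([.482,.1645,.1987]);X=np.array([-1.,0,0]);Y=np.array([0,1.,0]);Z=np.array([0,0,-1.])
T=np.c_[X,Y,Z];M=W['mount'];W['p']=p+T@M[:3,3];W['R']=T@M[:3,:3]
g=S['frame'][:,:,1].astype(float)
cs=[]
for v in range(148,172,2):
    r=g[v,244:263];bg=np.r_[r[:4],r[-4:]].mean();w=np.clip(bg-r-5,0,None);cs.append((v,(w*np.arange(244,263)).sum()/w.sum(),bg))
cs=np.array(cs);print(cs.round(2).tolist());k=np.polyfit(cs[:,0],cs[:,1],1)
a=np.array(proj(S,p+Z*.01));b=np.array(proj(S,p+Z*.07));print('slope',k[0],'vertical',(b-a)[0]/(b-a)[1],'u at foot',np.polyval(k,b[1]),b)
print('side col',g[164:182,254].astype(int).tolist(), g[138:152,252].astype(int).tolist())
w=W['frame'][:,:,1].astype(int);print('wrist col321',w[200:220,319:323].mean(1).astype(int).tolist(), w[236:250,320:323].mean(1).astype(int).tolist())
for z in(.0733,.0753):print('foot exp v',[proj(W,p+X*(x+.0035)+Z*z)[1] for x in(-.003,0,.003)],'side',[proj(S,p-Y*.0035+Z*z)[1]])
print('sleeve exp',proj(W,p+X*.009+Z*.0053),proj(S,p-Y*.009+Z*.0053))
# eye in wrist
print('eye col',w[175:205,319:325].mean(1).astype(int).tolist());print('eye row',w[188,308:338].tolist(),w[192,308:338].tolist())
E
```

```text
[[148.0, 252.43, 115.38], [150.0, 252.6, 115.0], [152.0, 252.65, 115.25], [154.0, 252.83, 115.0], [156.0, 252.97, 115.25], [158.0, 253.13, 115.88], [160.0, 253.31, 115.62], [162.0, 253.47, 116.25], [164.0, 253.67, 116.62], [166.0, 253.88, 116.75], [168.0, 254.01, 117.38], [170.0, 254.3, 116.38]]
slope 0.08342786020761911 vertical 0.0743275849405979 u at foot 254.2301550499587 [253.6560394  170.50298518]
side col [87, 88, 87, 88, 88, 88, 88, 87, 89, 94, 103, 114, 117, 118, 117, 117, 117, 118] [31, 32, 32, 42, 62, 74, 68, 66, 79, 86, 88, 88, 88, 89]
wrist col321 [93, 102, 107, 107, 108, 108, 108, 102, 91, 84, 84, 84, 84, 84, 85, 85, 84, 84, 84, 85] [84, 84, 85, 81, 55, 30, 23, 25, 25, 24, 25, 26, 25, 24]
foot exp v [np.float64(211.8868040376961), np.float64(208.49302269671884), np.float64(205.07122118706258)] side [np.float64(172.77051796893556)]
foot exp v [np.float64(211.056401868878), np.float64(207.68712881887458), np.float64(204.29026752501082)] side [np.float64(173.5997875990348)]
sleeve exp (np.float64(320.6275267369734), np.float64(238.57622922893992)) (np.float64(251.79721199640986), np.float64(144.64449047461528))
eye col [109, 109, 109, 109, 109, 109, 109, 109, 109, 108, 100, 92, 87, 85, 84, 84, 87, 96, 103, 105, 107, 106, 99, 89, 86, 93, 102, 107, 107, 108]
eye row [108, 108, 107, 109, 108, 107, 105, 100, 94, 88, 85, 85, 86, 86, 85, 86, 86, 84, 83, 86, 94, 102, 107, 108, 107, 109, 109, 107, 107, 110] [108, 109, 107, 109, 106, 99, 94, 96, 103, 106, 104, 101, 96, 96, 94, 95, 97, 100, 104, 107, 104, 101, 98, 101, 104, 108, 109, 107, 107, 110]
```

```bash
python3 - <<'E'
from h import *
import pickle
S=pickle.load(open('side3.pkl','rb'));W=pickle.load(open('wrist3.pkl','rb'))
p=np.array([.482,.1645,.1987]);X=np.array([-1.,0,0]);Y=np.array([0,1.,0]);Z=np.array([0,0,-1.])
T=np.c_[X,Y,Z];M=W['mount'];W['p']=p+T@M[:3,3];W['R']=T@M[:3,:3]
w=W['frame'][:,:,1].astype(float)
for v in(214,218,222,228):
    r=w[v,308:336]; d=np.clip(104-r,0,None); idx=np.where(r<96)[0]; print(v,(idx.min()+idx.max())/2+308,r.astype(int).tolist())
for v in(182,184,186,188,190,192,194,196,198,200,202): print(v,w[v,308:338].astype(int).tolist())
print('eye W',onz(W,322.5,193,.08),'proj eye',proj(W,[.4815,.1645,.08]),'foot axis u exp',proj(W,p+Z*.06))
E
```

```text
214 320.5 [105, 105, 107, 107, 107, 97, 83, 80, 83, 85, 84, 85, 85, 84, 86, 84, 85, 82, 81, 85, 105, 110, 110, 109, 106, 107, 108, 106]
218 320.5 [105, 106, 106, 105, 105, 93, 84, 82, 83, 84, 85, 84, 84, 84, 86, 84, 86, 83, 84, 82, 92, 106, 108, 107, 107, 108, 108, 106]
222 320.5 [108, 108, 107, 107, 104, 88, 82, 82, 83, 83, 85, 84, 85, 84, 84, 84, 84, 83, 83, 80, 89, 106, 110, 109, 109, 111, 109, 108]
228 320.5 [109, 107, 107, 105, 98, 83, 80, 82, 83, 85, 85, 84, 84, 86, 83, 86, 84, 85, 84, 80, 82, 96, 108, 110, 111, 110, 110, 109]
182 [109, 108, 109, 107, 108, 107, 108, 108, 107, 107, 110, 110, 110, 111, 109, 109, 109, 108, 106, 107, 110, 112, 111, 108, 107, 107, 110, 108, 106, 110]
184 [109, 108, 108, 107, 108, 106, 107, 109, 107, 108, 110, 111, 109, 109, 108, 106, 108, 107, 107, 109, 110, 111, 112, 109, 106, 106, 109, 107, 106, 110]
186 [107, 108, 108, 108, 107, 106, 109, 108, 107, 103, 99, 96, 93, 92, 91, 89, 91, 95, 96, 101, 108, 112, 111, 109, 107, 108, 109, 107, 108, 110]
188 [108, 108, 107, 109, 108, 107, 105, 100, 94, 88, 85, 85, 86, 86, 85, 86, 86, 84, 83, 86, 94, 102, 107
[... 556 characters left out ...]
 106, 100, 92, 85, 92, 101, 104, 107, 108, 109, 109, 106, 109]
198 [106, 108, 108, 107, 107, 106, 102, 100, 95, 88, 84, 86, 89, 91, 91, 91, 90, 88, 85, 86, 94, 102, 105, 107, 107, 108, 109, 108, 105, 107]
200 [106, 107, 107, 106, 107, 108, 106, 105, 104, 101, 99, 97, 93, 92, 92, 91, 94, 96, 101, 102, 103, 106, 110, 108, 107, 107, 108, 108, 106, 108]
202 [106, 107, 107, 106, 107, 107, 106, 108, 107, 106, 105, 108, 108, 107, 106, 107, 106, 106, 105, 106, 108, 110, 112, 107, 106, 107, 108, 107, 105, 108]
eye W [0.4785323  0.16612203 0.08      ] proj eye (np.float64(320.85419496671943), np.float64(195.8800015561868)) foot axis u exp (np.float64(320.7676491945773), np.float64(218.36923413124293))
```

```bash
python3 -m pendant '[{"dx":0.0025,"dy":0.0012,"dz":0.01,"rx":0,"ry":0,"rz":0,"hand":0.01},{"dx":0,"dy":0,"dz":0.015,"rx":0,"ry":0,"rz":0,"hand":0.01},{"dx":0,"dy":0,"dz":0.01,"rx":0,"ry":0,"rz":0,"hand":0.01},{"dx":0,"dy":0,"dz":0,"rx":0,"ry":0,"rz":0,"hand":0.01},{"dx":0,"dy":0,"dz":0,"rx":0,"ry":0,"rz":0,"hand":0.01}]'
python3 - <<'E'
from h import *
import pickle
o=[]
P=[]
for n in('side','wrist'):
    im=grab(n);save(im,n+'4.png');pickle.dump(im,open(n+'4.pkl','wb'))
    s=manip.get_state();p=np.array(s['position'])
    u,v=map(int,proj(im,p+[0,0,-.073]));print(n,u,v)
    k=dict(side=8,wrist=6)[n];w=200//k
    c=im['frame'][v-w:v+w,u-w:u+w];print(n,'origin',u-w,v-w,k);o.append(cv2.resize(c,(400,400),interpolation=cv2.INTER_CUBIC))
cv2.imwrite('pics/crop4.png',np.hstack(o)[:,:,::-1]);print(s['position'],s['ee_rot'])
E
```

```text
clock: 8.27
position: [0.4798, 0.1646, 0.1633]
ee_rot: [-0.001, 0.002, 1.0, -0.0]
contact_force: [0.5, 0.3, -1.1]
width: 0.0168
gripper_force: 39.3
side 254 185
side origin 229 160 8
wrist 321 213
wrist origin 288 180 6
[0.48075655 0.16501049 0.16453284] [3.15944666e-04 1.52143765e-03 9.99998789e-01 9.00110114e-05]
```

View pics/crop4.png

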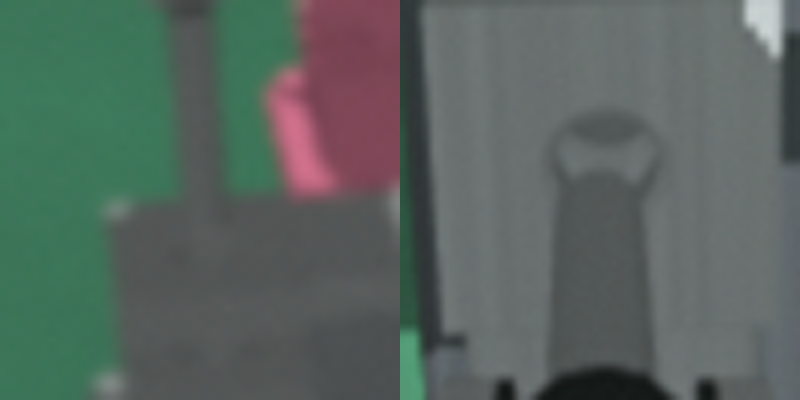

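Wrist crop: eye rim centred at about (322.6,205.8), shank centre at u≈321.8, foot tip at v≈208.8. Convert this to a last correction.

```bash
python3 - <<'E'
from h import *
import pickle
W=pickle.load(open('wrist4.pkl','rb'))
p=np.array([.4797,.1655,.1637]);T=np.diag([-1.,1,-1]);M=W['mount'];W['p']=p+T@M[:3,3];W['R']=T@M[:3,:3]
w=W['frame'][:,:,1].astype(int)
for v in(198,200,202,204,206,208,210):print(v,w[v,308:336].tolist())
print('col',w[192:222,320:324].mean(1).astype(int).tolist(), 'l', w[195:216,314].tolist())
e=onz(W,322.6,205.8,.08);print(e,'foot tip exp',proj(W,p+[-.0035,0,-.0733]),T@(e-p))
E
```

```text
198 [111, 112, 111, 110, 111, 112, 112, 109, 110, 107, 105, 100, 100, 98, 99, 98, 100, 101, 105, 109, 114, 116, 116, 115, 111, 110, 111, 112]
200 [111, 111, 111, 112, 111, 109, 105, 100, 94, 90, 90, 88, 88, 88, 88, 89, 89, 88, 90, 93, 100, 108, 114, 114, 112, 110, 112, 112]
202 [111, 111, 111, 111, 106, 100, 97, 101, 99, 93, 89, 88, 88, 88, 87, 88, 87, 88, 93, 101, 103, 101, 103, 109, 111, 111, 110, 112]
204 [111, 111, 112, 107, 100, 97, 105, 109, 110, 109, 108, 104, 102, 101, 102, 101, 103, 106, 110, 111, 109, 108, 102, 103, 106, 110, 112, 113]
206 [112, 111, 111, 103, 99, 93, 99, 109, 114, 112, 112, 111, 108, 107, 110, 110, 110, 111, 114, 113, 111, 101, 95, 101, 105, 109, 112, 112]
208 [111, 110, 111, 105, 100, 92, 86, 95, 107, 105, 99, 94, 95, 94, 94, 97, 103, 110, 114, 110, 98, 87, 97, 104, 105, 109, 112, 112]
210 [111, 110, 111, 108, 105, 101, 90, 85, 87, 88, 88, 87, 88, 87, 89, 87, 89, 91, 95, 90, 85, 91, 103, 108, 106, 109, 111, 113]
col [112, 112, 112, 113, 112, 107, 98, 91, 88, 88, 87, 92, 101, 108, 108, 105, 95, 88, 87, 87, 87, 88, 88, 87, 88, 88, 87, 88, 88, 87] l [111, 110, 111, 112, 110, 105, 100, 97, 101, 105, 104, 99, 91, 86, 85, 90, 90, 91, 87, 88, 86]
[0.47744186 0.16705338 0.08      ] foot tip exp (np.float64(320.7899018243827), np.float64(208.49379511838154)) [0.00225814 0.00155338 0.0837    ]
```

```bash
python3 -m pendant '[{"dx":0.0016,"dy":0.001,"dz":0.003,"rx":0,"ry":0,"rz":0,"hand":0.01},{"dx":0,"dy":0,"dz":0.004,"rx":0,"ry":0,"rz":0,"hand":0.01},{"dx":0,"dy":0,"dz":0.004,"rx":0,"ry":0,"rz":0,"hand":0.01},{"dx":0,"dy":0,"dz":0.004,"rx":0,"ry":0,"rz":0,"hand":0.01},{"dx":0,"dy":0,"dz":0,"rx":0,"ry":0,"rz":0,"hand":0.01}]'
python3 - <<'E'
from h import *
s=manip.get_state();print(s['contact_force'],s['moment'],s['position'])
E
python3 -m pendant '[{"dx":0,"dy":0,"dz":0.003,"rx":0,"ry":0,"rz":0,"hand":0.01},{"dx":0,"dy":0,"dz":0.003,"rx":0,"ry":0,"rz":0,"hand":0.01},{"dx":0,"dy":0,"dz":0,"rx":0,"ry":0,"rz":0,"hand":0.01}]'
python3 - <<'E'
from h import *
s=manip.get_state();print(s['contact_force'],s['moment'],s['position'])
E
```

```text
clock: 8.78
position: [0.4779, 0.1662, 0.1484]
ee_rot: [-0.001, 0.001, 1.0, -0.0]
contact_force: [0.2, -0.4, -1.1]
width: 0.017
gripper_force: 39.3
[ 0.20959025 -0.419017   -1.08485456] [ 0.0192363  -0.02530319 -0.0368406 ] [0.47790613 0.16620521 0.14836748]
clock: 9.03
position: [0.4782, 0.1662, 0.1427]
ee_rot: [-0.001, 0.001, 1.0, -0.0]
contact_force: [-0.5, 0.1, -1.6]
width: 0.017
gripper_force: 39.3
[-0.4794201   0.06237887 -1.60785637] [0.03154476 0.03614709 0.01294384] [0.478207   0.16622958 0.14268217]
```

```bash
python3 -m pendant '[{"dx":0,"dy":0,"dz":0.004,"rx":0,"ry":0,"rz":0,"hand":0.01},{"dx":0,"dy":0,"dz":0.004,"rx":0,"ry":0,"rz":0,"hand":0.01},{"dx":0,"dy":0,"dz":0.004,"rx":0,"ry":0,"rz":0,"hand":0.01},{"dx":0,"dy":0,"dz":0.003,"rx":0,"ry":0,"rz":0,"hand":0.01},{"dx":0,"dy":0,"dz":0.003,"rx":0,"ry":0,"rz":0,"hand":0.01},{"dx":0,"dy":0,"dz":0.003,"rx":0,"ry":0,"rz":0,"hand":0.01},{"dx":0,"dy":0,"dz":0.003,"rx":0,"ry":0,"rz":0,"hand":0.01},{"dx":0,"dy":0,"dz":0,"rx":0,"ry":0,"rz":0,"hand":0.01}]'
python3 - <<'E'
from h import *
s=manip.get_state();print(s['contact_force'],s['moment'],s['position'])
E
```

```text
clock: 9.7
position: [0.4782, 0.1662, 0.1186]
ee_rot: [-0.001, 0.001, 1.0, -0.0]
contact_force: [0.1, -0.4, -1.4]
width: 0.0168
gripper_force: 39.3
[ 0.09583358 -0.42677175 -1.41274271] [ 0.05494254  0.03004232 -0.02916155] [0.47816372 0.16622737 0.11864839]
```

```bash
python3 -m pendant '[{"dx":0,"dy":0,"dz":0.004,"rx":0,"ry":0,"rz":0,"hand":0.01},{"dx":0,"dy":0,"dz":0.004,"rx":0,"ry":0,"rz":0,"hand":0.01},{"dx":0,"dy":0,"dz":0.004,"rx":0,"ry":0,"rz":0,"hand":0.01},{"dx":0,"dy":0,"dz":0.003,"rx":0,"ry":0,"rz":0,"hand":0.01},{"dx":0,"dy":0,"dz":0.003,"rx":0,"ry":0,"rz":0,"hand":0.01},{"dx":0,"dy":0,"dz":0.002,"rx":0,"ry":0,"rz":0,"hand":0.01},{"dx":0,"dy":0,"dz":0,"rx":0,"ry":0,"rz":0,"hand":0.01}]'
python3 - <<'E'
from h import *
s=manip.get_state();print(s['contact_force'],s['moment'],s['position'])
E
python3 -m pendant '[{"dx":0,"dy":0,"dz":0.001,"rx":0,"ry":0,"rz":0,"hand":0.01},{"dx":0,"dy":0,"dz":0.001,"rx":0,"ry":0,"rz":0,"hand":0.01},{"dx":0,"dy":0,"dz":0,"rx":0,"ry":0,"rz":0,"hand":0.01}]'
```

```text
clock: 10.28
position: [0.4783, 0.1662, 0.0988]
ee_rot: [-0.0, 0.001, 1.0, -0.0]
contact_force: [-0.5, 0.5, -0.7]
width: 0.017
gripper_force: 39.3
[-0.50524946  0.51735578 -0.67130985] [-0.05716321  0.02794482  0.03234524] [0.47828804 0.16622982 0.09877543]
clock: 10.53
position: [0.4786, 0.1663, 0.0973]
ee_rot: [0.0, 0.001, 1.0, 0.0]
contact_force: [-0.7, -0.5, -2.7]
width: 0.0171
gripper_force: 39.3
```

```bash
python3 -m pendant '[{"dx":0,"dy":0,"dz":0.001,"rx":0,"ry":0,"rz":0,"hand":0.01},{"dx":0,"dy":0,"dz":0,"rx":0,"ry":0,"rz":0,"hand":0.01}]'
python3 -m pendant '[{"dx":0,"dy":0,"dz":0.001,"rx":0,"ry":0,"rz":0,"hand":0.01},{"dx":0,"dy":0,"dz":0,"rx":0,"ry":0,"rz":0,"hand":0.01}]'
python3 -m pendant '[{"dx":0,"dy":0,"dz":0.001,"rx":0,"ry":0,"rz":0,"hand":0.01},{"dx":0,"dy":0,"dz":0,"rx":0,"ry":0,"rz":0,"hand":0.01}]'
```

```text
clock: 10.7
position: [0.4786, 0.1663, 0.0963]
ee_rot: [-0.0, 0.001, 1.0, 0.0]
contact_force: [-1.1, 0.3, -1.3]
width: 0.017
gripper_force: 39.3
clock: 10.87
position: [0.4785, 0.1663, 0.0952]
ee_rot: [-0.0, 0.001, 1.0, 0.0]
contact_force: [-0.3, 0.4, -1.3]
width: 0.0166
gripper_force: 39.3
clock: 11.03
position: [0.4788, 0.1663, 0.0946]
ee_rot: [0.0, 0.001, 1.0, 0.0]
contact_force: [-0.4, -0.1, 1.4]
width: 0.0166
gripper_force: 39.7
```

```bash
python3 -m pendant '[{"dx":0,"dy":0,"dz":0.001,"rx":0,"ry":0,"rz":0,"hand":0.01},{"dx":0,"dy":0,"dz":0,"rx":0,"ry":0,"rz":0,"hand":0.01}]'
python3 -m pendant '[{"dx":0,"dy":0,"dz":0.001,"rx":0,"ry":0,"rz":0,"hand":0.01},{"dx":0,"dy":0,"dz":0,"rx":0,"ry":0,"rz":0,"hand":0.01}]'
```

```text
clock: 11.2
position: [0.4791, 0.1664, 0.0945]
ee_rot: [0.001, 0.001, 1.0, 0.0]
contact_force: [-1.4, -1.7, 8.3]
width: 0.0168
gripper_force: 40.5
clock: 11.37
position: [0.4794, 0.1664, 0.0944]
ee_rot: [0.001, 0.001, 1.0, 0.0]
contact_force: [-3.0, -0.5, 12.8]
width: 0.0167
gripper_force: 41.2
```

On the floor. Release, and lift clear.

```bash
python3 -m pendant '[{"dx":0,"dy":0,"dz":-0.002,"rx":0,"ry":0,"rz":0,"hand":0.02},{"dx":0,"dy":0,"dz":0,"rx":0,"ry":0,"rz":0,"hand":0.03},{"dx":0,"dy":0,"dz":0,"rx":0,"ry":0,"rz":0,"hand":0.04},{"dx":0,"dy":0,"dz":0,"rx":0,"ry":0,"rz":0,"hand":0.05},{"dx":0,"dy":0,"dz":0,"rx":0,"ry":0,"rz":0,"hand":0.05},{"dx":0,"dy":0,"dz":-0.01,"rx":0,"ry":0,"rz":0,"hand":0.06},{"dx":0,"dy":0,"dz":-0.03,"rx":0,"ry":0,"rz":0,"hand":0.06},{"dx":0,"dy":0,"dz":-0.04,"rx":0,"ry":0,"rz":0,"hand":0.07},{"dx":0,"dy":0,"dz":-0.04,"rx":0,"ry":0,"rz":0,"hand":0.085},{"dx":0,"dy":0,"dz":0,"rx":0,"ry":0,"rz":0,"hand":0.085},{"dx":0,"dy":0,"dz":0,"rx":0,"ry":0,"rz":0,"hand":0.085}]'
python3 - <<'E'
from h import *
import pickle
o=[]
for n,P,k in(('side',(.52,.166,.1),5),('wrist',(.52,.166,.11),2.5)):
    im=grab(n);save(im,n+'5.png');pickle.dump(im,open(n+'5.pkl','wb'))
    u,v=map(int,proj(im,P));w=int(200/k);u=min(max(u,w),639-w);v=min(max(v,w),399-w)
    c=im['frame'][v-w:v+w,u-w:u+w];print(n,'origin',u-w,v-w,k);o.append(cv2.resize(c,(400,400),interpolation=cv2.INTER_CUBIC))
    print(proj(im,(.48,.166,.13)),proj(im,(.567,.167,.112)))
cv2.imwrite('pics/crop5.png',np.hstack(o)[:,:,::-1]);s=manip.get_state();print(s['position'],s['qpos'])
E
```

```text
clock: 12.28
position: [0.4804, 0.1667, 0.2175]
ee_rot: [0.003, 0.001, 1.0, 0.001]
contact_force: [-0.9, 0.4, 0.2]
width: 0.085
gripper_force: 0.0
side origin 232 140 5
(np.float64(252.597178165789), np.float64(169.6475024867906)) (np.float64(294.76671555107583), np.float64(173.85154102401043))
wrist origin 240 159 2.5
(np.float64(320.321619478605), np.float64(208.67849019815782)) (np.float64(321.57161584490393), np.float64(281.71419947210705))
[0.47795134 0.16616451 0.21400725] [ 1.96953914e-01  1.83468268e-01  1.67508223e+00  7.18291019e-05
  1.28386676e+00 -1.37170951e+00]
```

View pics/crop5.png

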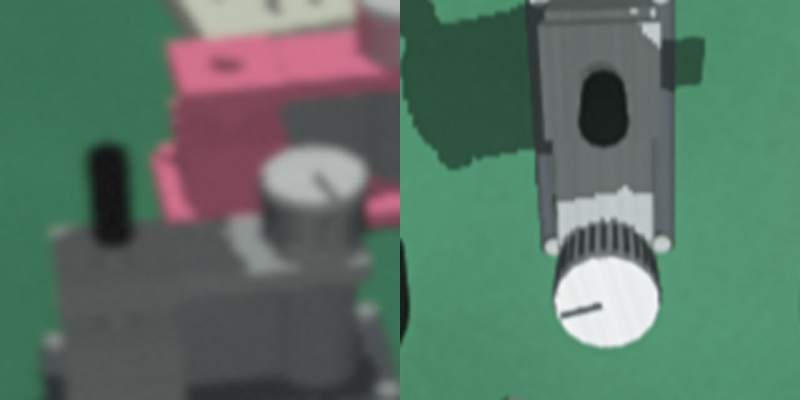

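Side crop: cutter seated, with its top at about (253,169), where a top at 130 mm should appear. Wrist crop: cap top disc centred at about (322.4,279.8), index bar pointing to the left. Locate the cap from wrist and side.

```bash
python3 - <<'E'
from h import *
import pickle
S=pickle.load(open('side5.pkl','rb'));W=pickle.load(open('wrist5.pkl','rb'))
p=np.array([.4784,.1663,.2143]);T=np.diag([-1.,1,-1]);M=W['mount'];W['p']=p+T@M[:3,3];W['R']=T@M[:3,:3]
def ell(im,box,lo):
    x0,y0,x1,y1=box;g=cv2.cvtColor(im['frame'],cv2.COLOR_RGB2GRAY)[y0:y1,x0:x1];m=(g>lo).astype(np.uint8)
    m=cv2.morphologyEx(m,cv2.MORPH_CLOSE,np.ones((5,5)));m=cv2.morphologyEx(m,cv2.MORPH_OPEN,np.ones((5,5)))
    c=max(cv2.findContours(m,0,1)[0],key=cv2.contourArea);c=cv2.convexHull(c);e=cv2.fitEllipse(c);return (e[0][0]+x0,e[0][1]+y0),e[1],e[2]
ew=ell(W,(290,255,355,305),200);es=ell(S,(278,165,312,190),150);print(ew,es)
print(cross([ray(W,*ew[0]),ray(S,*es[0])]),onz(W,*ew[0],.112),onz(S,*es[0],.112))
a=onz(W,*ew[0],.112);b=onz(W,240+160/2.5,159+316/2.5,.112);print('bar ang',np.degrees(np.arctan2(*(b-a)[[1,0]])))
print(onz(W,322.4,205,.08))
E
```

```text
((322.33972930908203, 279.3372173309326), (35.06556701660156, 40.57177734375), 88.94926452636719) ((294.1934127807617, 174.41103744506836), (9.981882095336914, 19.344219207763672), 87.69392395019531)
(array([0.56526683, 0.1680473 , 0.10948827]), [np.float64(0.0008069044616974464), np.float64(0.0008069044616974404)]) [0.56263313 0.16782957 0.112     ] [0.5655416  0.16497402 0.112     ]
bar ang -69.00370547357878
[0.49278982 0.16791601 0.08      ]
```

```bash
python3 -m pendant '[{"dx":-0.0215,"dy":0.0004,"dz":0,"rx":0,"ry":0,"rz":0,"hand":0.085},{"dx":-0.0215,"dy":0.0004,"dz":0,"rx":0,"ry":0,"rz":0,"hand":0.085},{"dx":-0.0215,"dy":0.0004,"dz":0,"rx":0,"ry":0,"rz":0,"hand":0.085},{"dx":-0.0216,"dy":0.0003,"dz":0,"rx":0,"ry":0,"rz":0,"hand":0.085},{"dx":0,"dy":0,"dz":0,"rx":0,"ry":0,"rz":-6,"hand":0.085},{"dx":0,"dy":0,"dz":0,"rx":0,"ry":0,"rz":-6,"hand":0.085},{"dx":0,"dy":0,"dz":0,"rx":0,"ry":0,"rz":-6,"hand":0.085},{"dx":0,"dy":0,"dz":0,"rx":0,"ry":0,"rz":-6,"hand":0.085},{"dx":0,"dy":0,"dz":0,"rx":0,"ry":0,"rz":-6,"hand":0.085}]'
python3 -m pendant '[{"dx":0,"dy":0,"dz":0,"rx":0,"ry":0,"rz":-6,"hand":0.085},{"dx":0,"dy":0,"dz":0,"rx":0,"ry":0,"rz":-6,"hand":0.085},{"dx":0,"dy":0,"dz":0,"rx":0,"ry":0,"rz":-6,"hand":0.085},{"dx":0,"dy":0,"dz":0,"rx":0,"ry":0,"rz":-6,"hand":0.085},{"dx":0,"dy":0,"dz":0,"rx":0,"ry":0,"rz":-6,"hand":0.085},{"dx":0,"dy":0,"dz":0,"rx":0,"ry":0,"rz":0,"hand":0.085},{"dx":0,"dy":0,"dz":0,"rx":0,"ry":0,"rz":0,"hand":0.085}]'
python3 - <<'E'
from h import *
s=manip.get_state();print(s['position'],s['qpos'],q2m(s['ee_rot']).round(4))
im=grab('wrist');print(proj(im,(.5645,.1678,.112)));save(im,'w6.png')
x0,y0,x1,y1=280,180,365,290
g=cv2.cvtColor(im['frame'],cv2.COLOR_RGB2GRAY);m=(g>200).astype(np.uint8);m=cv2.morphologyEx(m,cv2.MORPH_CLOSE,np.ones((5,5)));m=cv2.morphologyEx(m,cv2.MORPH_OPEN,np.ones((5,5)))
for c in cv2.findContours(m,0,1)[0]:
    if cv2.contourArea(c)>300: e=cv2.fitEllipse(cv2.convexHull(c));print(e,onz(im,*e[0],.112))
E
```

```text
clock: 13.13
position: [0.5635, 0.1673, 0.2118]
ee_rot: [-0.002, -0.26, 0.966, 0.0]
contact_force: [1.2, -1.6, -0.2]
width: 0.0849
gripper_force: 0.0
clock: 13.72
position: [0.5638, 0.1674, 0.2126]
ee_rot: [-0.002, -0.498, 0.867, 0.001]
contact_force: [-0.3, -0.6, -0.4]
width: 0.0854
gripper_force: 0.0
[0.56379062 0.16742184 0.21257237] [ 1.70337422e-01  3.08190084e-01  1.50513011e+00  7.89024644e-05
  1.33175456e+00 -2.44285568e+00] [[-5.042e-01 -8.636e-01 -3.400e-03]
 [-8.636e-01  5.042e-01 -5.000e-04]
 [ 2.200e-03  2.700e-03 -1.000e+00]]
(np.float64(320.37727113722525), np.float64(202.4904201895569))
((475.46014404296875, 386.2117004394531), (18.821666717529297, 41.43293762207031), 135.05325317382812) [0.52143387 0.45991464 0.112     ]
((342.656494140625, 340.2645568847656), (21.64567756652832, 35.61381912231445), 85.61270904541016) [0.62450302 0.31940513 0.112     ]
((383.0213317871094, 302.0080261230469), (36.08445358276367, 83.97050476074219), 61.50156784057617) [0.56328689 0.29643478 0.112     ]
((615.1962890625, 269.7959899902344), (105.95331573486328, 167.8437957763672), 54.675296783447266) [0.34306683 0.38036632 0.112     ]
((165.33021545410156, 244.81651306152344), (85.33576202392578, 102.5286636352539), 143.5920867919922) [0.71695001 0.12906163 0.112     ]
((124.25293731689453, 147.26922607421875), (40.240047454833984, 50.3747673034668), 131.92489624023438) [0.68601929 0.03826461 0.112     ]
((368.1930847167969, 143.8932647705078), (17.58791732788086, 90.03335571289062), 52.853797912597656) [0.50165862 0.14249831 0.112     ]
((214.28419494628906, 67.46016693115234), (51.54736328125, 76.088623046875), 49.58732223510742) [0.58028001 0.02707714 0.112     ]
((69.07776641845703, 26.41901969909668), (38.59387969970703, 130.43910217285156), 60.225460052490234) [ 0.65878802 -0.0516092   0.112     ]
```

```bash
python3 - <<'E'
from h import *
im=grab('wrist')
g=cv2.cvtColor(im['frame'],cv2.COLOR_RGB2GRAY)
print(g[202,285:360].tolist());print(g[165:240,321].tolist())
hsv=cv2.cvtColor(im['frame'],cv2.COLOR_RGB2HSV)
for t in(130,150,170,185):
    m=np.zeros_like(g);m[160:245,280:365]=((g>t)&(hsv[:,:,1]<40))[160:245,280:365];m=cv2.morphologyEx(m,cv2.MORPH_CLOSE,np.ones((5,5)));m=cv2.morphologyEx(m,cv2.MORPH_OPEN,np.ones((7,7)))
    for c in cv2.findContours(m,0,1)[0]:
        if cv2.contourArea(c)>200: e=cv2.fitEllipse(cv2.convexHull(c));print(t,e,cv2.contourArea(c),onz(im,*e[0],.112))
E
```

```text
[146, 145, 124, 91, 81, 85, 84, 85, 85, 83, 84, 114, 159, 168, 167, 163, 161, 159, 160, 160, 162, 162, 164, 166, 166, 162, 161, 162, 165, 165, 147, 115, 113, 146, 166, 169, 169, 168, 166, 164, 164, 166, 164, 161, 161, 162, 163, 167, 167, 166, 164, 162, 160, 161, 163, 164, 165, 149, 110, 137, 147, 145, 144, 143, 146, 146, 146, 146, 144, 144, 143, 144, 143, 142, 143]
[86, 95, 105, 117, 124, 129, 127, 112, 84, 68, 65, 65, 66, 78, 112, 143, 161, 164, 160, 160, 163, 163, 165, 167, 168, 166, 164, 162, 163, 165, 166, 167, 166, 164, 166, 167, 170, 169, 169, 166, 163, 164, 165, 163, 161, 160, 162, 164, 166, 166, 166, 163, 161, 160, 160, 160, 162, 162, 161, 153, 148, 146, 146, 145, 146, 145, 144, 144, 145, 145, 146, 147, 147, 147, 147]
130 ((319.8570861816406, 200.80050659179688), (44.31882858276367, 47.05803298950195), 64.8548812866211) 1541.0 [0.56443079 0.16628277 0.112     ]
150 ((319.3397521972656, 201.64205932617188), (43.34265899658203, 44.66486358642578), 90.269775390625) 1462.0 [0.56526023 0.16674948 0.112     ]
```

```bash
python3 -m pendant '[{"dx":0,"dy":-0.001,"dz":0.025,"rx":0,"ry":0,"rz":0,"hand":0.085},{"dx":0,"dy":0,"dz":0.025,"rx":0,"ry":0,"rz":0,"hand":0.085},{"dx":0,"dy":0,"dz":0.025,"rx":0,"ry":0,"rz":0,"hand":0.085},{"dx":0,"dy":0,"dz":0.02,"rx":0,"ry":0,"rz":0,"hand":0.085},{"dx":0,"dy":0,"dz":0.015,"rx":0,"ry":0,"rz":0,"hand":0.085},{"dx":0,"dy":0,"dz":0.01,"rx":0,"ry":0,"rz":0,"hand":0.085},{"dx":0,"dy":0,"dz":0.006,"rx":0,"ry":0,"rz":0,"hand":0.085},{"dx":0,"dy":0,"dz":0,"rx":0,"ry":0,"rz":0,"hand":0.085},{"dx":0,"dy":0,"dz":0,"rx":0,"ry":0,"rz":0,"hand":0.085}]' 40
python3 -m pendant '[{"dx":0,"dy":0,"dz":0,"rx":0,"ry":0,"rz":0,"hand":0.065},{"dx":0,"dy":0,"dz":0,"rx":0,"ry":0,"rz":0,"hand":0.05},{"dx":0,"dy":0,"dz":0,"rx":0,"ry":0,"rz":0,"hand":0.03},{"dx":0,"dy":0,"dz":0,"rx":0,"ry":0,"rz":0,"hand":0.03},{"dx":0,"dy":0,"dz":0,"rx":0,"ry":0,"rz":0,"hand":0.03},{"dx":0,"dy":0,"dz":0,"rx":0,"ry":0,"rz":0,"hand":0.03}]' 40
python3 - <<'E'
from h import *
s=manip.get_state();print(s['contact_force'],s['moment'],s['qpos'])
im=grab('wrist');g=cv2.cvtColor(im['frame'],cv2.COLOR_RGB2GRAY);save(im,'w7.png');print(proj(im,(.5645,.167,.112)))
E
```

```text
clock: 14.57
position: [0.5659, 0.1672, 0.0887]
ee_rot: [0.0, -0.499, 0.867, -0.0]
contact_force: [-0.4, 0.5, 0.3]
width: 0.0847
gripper_force: 0.0
clock: 15.07
position: [0.566, 0.1673, 0.0893]
ee_rot: [0.001, -0.499, 0.867, -0.0]
contact_force: [-0.6, 0.5, 5.8]
width: 0.0425
gripper_force: 40.2
[-0.62079469  0.49071491  5.80724623] [0.06821785 0.19545275 0.02236411] [ 1.69357980e-01  4.07629813e-01  1.68140148e+00  2.04314777e-04
  1.05107271e+00 -2.44652991e+00]
(np.float64(323.1313130588548), np.float64(276.8404164552948))
```

```bash
R='{"dx":0,"dy":0,"dz":0.0001,"rx":0,"ry":0,"rz":6,"hand":0.03}'; true
python3 -m pendant '[{"dx":0,"dy":0,"dz":0.0001,"rx":0,"ry":0,"rz":6,"hand":0.03},{"dx":0,"dy":0,"dz":0.0001,"rx":0,"ry":0,"rz":6,"hand":0.03},{"dx":0,"dy":0,"dz":0.0001,"rx":0,"ry":0,"rz":6,"hand":0.03},{"dx":0,"dy":0,"dz":0,"rx":0,"ry":0,"rz":0,"hand":0.03}]'
python3 - <<'E'
from h import *
s=manip.get_state();print(s['contact_force'],s['moment'],s['qpos'][5])
E
python3 -m pendant '[{"dx":0,"dy":0,"dz":0.0001,"rx":0,"ry":0,"rz":6,"hand":0.03},{"dx":0,"dy":0,"dz":0.0001,"rx":0,"ry":0,"rz":6,"hand":0.03},{"dx":0,"dy":0,"dz":0.0001,"rx":0,"ry":0,"rz":6,"hand":0.03},{"dx":0,"dy":0,"dz":0.0001,"rx":0,"ry":0,"rz":6,"hand":0.03},{"dx":0,"dy":0,"dz":0.0001,"rx":0,"ry":0,"rz":6,"hand":0.03},{"dx":0,"dy":0,"dz":0.0001,"rx":0,"ry":0,"rz":6,"hand":0.03},{"dx":0,"dy":0,"dz":0.0001,"rx":0,"ry":0,"rz":6,"hand":0.03},{"dx":0,"dy":0,"dz":0.0001,"rx":0,"ry":0,"rz":6,"hand":0.03},{"dx":0,"dy":0,"dz":0.0001,"rx":0,"ry":0,"rz":6,"hand":0.03},{"dx":0,"dy":0,"dz":0.0001,"rx":0,"ry":0,"rz":6,"hand":0.03},{"dx":0,"dy":0,"dz":0.0001,"rx":0,"ry":0,"rz":6,"hand":0.03},{"dx":0,"dy":0,"dz":0,"rx":0,"ry":0,"rz":0,"hand":0.03}]'
python3 - <<'E'
from h import *
s=manip.get_state();print(s['contact_force'],s['moment'],s['qpos'][5])
E
```

```text
clock: 15.45
position: [0.566, 0.1673, 0.0891]
ee_rot: [0.001, -0.356, 0.935, -0.0]
contact_force: [-0.6, 0.4, 6.0]
width: 0.0424
gripper_force: 40.4
[-0.61814679  0.40441696  6.01847241] [-0.00182954  0.23166736 -0.04611614] -2.1288191836369297
clock: 16.45
position: [0.566, 0.1671, 0.0884]
ee_rot: [0.001, 0.211, 0.978, 0.0]
contact_force: [-0.8, -1.0, 8.2]
width: 0.0427
gripper_force: 40.6
[-0.81374452 -1.0350226   8.20418639] [-0.12597746  0.28745822 -0.08021053] -0.9768765919538013
```

```bash
python3 -m pendant '[{"dx":0,"dy":0,"dz":0,"rx":0,"ry":0,"rz":6,"hand":0.03},{"dx":0,"dy":0,"dz":0,"rx":0,"ry":0,"rz":6,"hand":0.03},{"dx":0,"dy":0,"dz":0,"rx":0,"ry":0,"rz":6,"hand":0.03},{"dx":0,"dy":0,"dz":0,"rx":0,"ry":0,"rz":6,"hand":0.03},{"dx":0,"dy":0,"dz":0,"rx":0,"ry":0,"rz":6,"hand":0.03},{"dx":0,"dy":0,"dz":0,"rx":0,"ry":0,"rz":0,"hand":0.03}]'
python3 - <<'E'
from h import *
s=manip.get_state();print(s['contact_force'],s['moment'],s['qpos'][5])
E
python3 -m pendant '[{"dx":0,"dy":0,"dz":0.0001,"rx":0,"ry":0,"rz":6,"hand":0.03},{"dx":0,"dy":0,"dz":0,"rx":0,"ry":0,"rz":6,"hand":0.03},{"dx":0,"dy":0,"dz":0.0001,"rx":0,"ry":0,"rz":6,"hand":0.03},{"dx":0,"dy":0,"dz":0,"rx":0,"ry":0,"rz":6,"hand":0.03},{"dx":0,"dy":0,"dz":0.0001,"rx":0,"ry":0,"rz":6,"hand":0.03},{"dx":0,"dy":0,"dz":0.0001,"rx":0,"ry":0,"rz":6,"hand":0.03},{"dx":0,"dy":0,"dz":0,"rx":0,"ry":0,"rz":6,"hand":0.03},{"dx":0,"dy":0,"dz":0.0001,"rx":0,"ry":0,"rz":6,"hand":0.03},{"dx":0,"dy":0,"dz":0.0001,"rx":0,"ry":0,"rz":6,"hand":0.03},{"dx":0,"dy":0,"dz":0,"rx":0,"ry":0,"rz":0,"hand":0.03}]'
python3 - <<'E'
from h import *
s=manip.get_state();print(s['contact_force'],s['moment'],s['qpos'][5])
E
```

```text
clock: 16.95
position: [0.5659, 0.167, 0.0881]
ee_rot: [0.001, 0.456, 0.89, 0.0]
contact_force: [-1.6, -0.7, 6.7]
width: 0.0429
gripper_force: 40.4
[-1.61375003 -0.70385862  6.70056457] [-0.1339744   0.284039   -0.06446555] -0.4533187718947082
clock: 17.78
position: [0.5658, 0.167, 0.0875]
ee_rot: [0.0, 0.811, 0.585, 0.0]
contact_force: [-1.6, 0.0, 7.7]
width: 0.0427
gripper_force: 40.4
[-1.62397293  0.04278697  7.72183713] [-0.11766092  0.29429705 -0.07696177] 0.48921052827682915
```

```bash
python3 -m pendant '[{"dx":0,"dy":0,"dz":0.0001,"rx":0,"ry":0,"rz":4,"hand":0.03},{"dx":0,"dy":0,"dz":0,"rx":0,"ry":0,"rz":4,"hand":0.03},{"dx":0,"dy":0,"dz":0.0001,"rx":0,"ry":0,"rz":4,"hand":0.03},{"dx":0,"dy":0,"dz":0,"rx":0,"ry":0,"rz":4,"hand":0.03},{"dx":0,"dy":0,"dz":0,"rx":0,"ry":0,"rz":0,"hand":0.03}]'
python3 - <<'E'
from h import *
s=manip.get_state();print(s['moment'],s['qpos'][5])
E
python3 -m pendant '[{"dx":0,"dy":0,"dz":0,"rx":0,"ry":0,"rz":4,"hand":0.03},{"dx":0,"dy":0,"dz":0.0001,"rx":0,"ry":0,"rz":4,"hand":0.03},{"dx":0,"dy":0,"dz":0,"rx":0,"ry":0,"rz":4,"hand":0.03},{"dx":0,"dy":0,"dz":0,"rx":0,"ry":0,"rz":0,"hand":0.03}]'
python3 - <<'E'
from h import *
s=manip.get_state();print(s['moment'],s['qpos'][5])
E
python3 -m pendant '[{"dx":0,"dy":0,"dz":0,"rx":0,"ry":0,"rz":4,"hand":0.03},{"dx":0,"dy":0,"dz":0,"rx":0,"ry":0,"rz":0,"hand":0.03}]'
python3 - <<'E'
from h import *
s=manip.get_state();print(s['moment'],s['qpos'][5])
E
```

```text
clock: 18.2
position: [0.5658, 0.167, 0.0873]
ee_rot: [0.0, 0.884, 0.467, 0.001]
contact_force: [-1.9, -0.6, 6.7]
width: 0.0429
gripper_force: 40.4
[-0.11881359  0.32601124 -0.09237212] 0.7672710975881389
clock: 18.53
position: [0.5658, 0.167, 0.0872]
ee_rot: [0.0, 0.928, 0.374, 0.0]
contact_force: [-2.2, -0.5, 7.5]
width: 0.0429
gripper_force: 40.4
[-0.01290474  0.29143967  0.72762527] 0.974497572296679
clock: 18.7
position: [0.5655, 0.1668, 0.0871]
ee_rot: [0.001, 0.94, 0.342, 0.0]
contact_force: [-2.3, -0.8, 5.9]
width: 0.0428
gripper_force: 40.5
[-0.14631774  0.40496549  0.83010659] 1.0437953242355429
```

```bash
cat > bar.py <<'E'
from h import *
import sys
im=grab('wrist');save(im,sys.argv[1]+'.png')
s=manip.get_state();print(s['moment'],s['qpos'][5],s['position'])
c=np.array([.565,.167,float(sys.argv[2])]);T=im['R']
# rectified top-down view of the cap's top, world axes: right=+x, up=+y, 10 px/mm
N=300;k=.0055*.04
yy,xx=np.mgrid[0:N,0:N];P=c[:,None]+np.array([(xx.ravel()-150)*.0002,-(yy.ravel()-150)*.0002,np.zeros(N*N)])
q=im['R'].T@(P-im['p'][:,None]);u=(im['cx']+im['fx']*q[0]/-q[2]).reshape(N,N).astype(np.float32);v=(im['cy']-im['fy']*q[1]/-q[2]).reshape(N,N).astype(np.float32)
r=cv2.remap(im['frame'],u,v,cv2.INTER_CUBIC);o=np.hstack([r,cv2.resize(im['frame'][200:340,240:400],(342,300))])
cv2.imwrite('pics/'+sys.argv[1]+'r.png',o[:,:,::-1])
E
python3 bar.py b1 .110
```

```text
[-0.18468369  0.40659098  0.76694372] 1.0423413952706073 [0.56543781 0.16674794 0.08709309]
```

View pics/b1r.png

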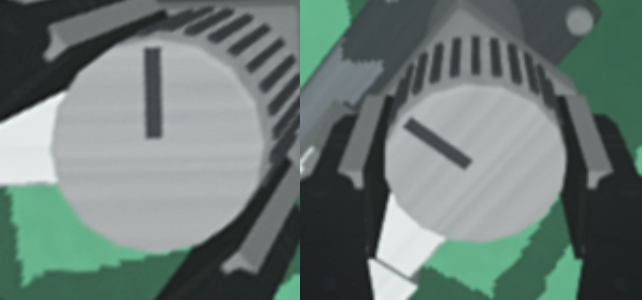

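The rectified view (right = +x, up = +y) shows the bar at about 91°, along the stand's x axis. The moment jumped from −0.09 to +0.73–0.83 N m, so the cap is on the stop. Back off 90°.

```bash
python3 -m pendant '[{"dx":0,"dy":0,"dz":-0.0001,"rx":0,"ry":0,"rz":-6,"hand":0.03},{"dx":0,"dy":0,"dz":-0.0001,"rx":0,"ry":0,"rz":-6,"hand":0.03},{"dx":0,"dy":0,"dz":0,"rx":0,"ry":0,"rz":-6,"hand":0.03},{"dx":0,"dy":0,"dz":-0.0001,"rx":0,"ry":0,"rz":-6,"hand":0.03},{"dx":0,"dy":0,"dz":-0.0001,"rx":0,"ry":0,"rz":-6,"hand":0.03},{"dx":0,"dy":0,"dz":0,"rx":0,"ry":0,"rz":-6,"hand":0.03},{"dx":0,"dy":0,"dz":-0.0001,"rx":0,"ry":0,"rz":-6,"hand":0.03},{"dx":0,"dy":0,"dz":-0.0001,"rx":0,"ry":0,"rz":-6,"hand":0.03}]'
python3 -m pendant '[{"dx":0,"dy":0,"dz":0,"rx":0,"ry":0,"rz":-6,"hand":0.03},{"dx":0,"dy":0,"dz":-0.0001,"rx":0,"ry":0,"rz":-6,"hand":0.03},{"dx":0,"dy":0,"dz":-0.0001,"rx":0,"ry":0,"rz":-6,"hand":0.03},{"dx":0,"dy":0,"dz":0,"rx":0,"ry":0,"rz":-6,"hand":0.03},{"dx":0,"dy":0,"dz":-0.0001,"rx":0,"ry":0,"rz":-6,"hand":0.03},{"dx":0,"dy":0,"dz":-0.0001,"rx":0,"ry":0,"rz":-6,"hand":0.03},{"dx":0,"dy":0,"dz":0,"rx":0,"ry":0,"rz":-6,"hand":0.03},{"dx":0,"dy":0,"dz":0,"rx":0,"ry":0,"rz":0,"hand":0.03},{"dx":0,"dy":0,"dz":0,"rx":0,"ry":0,"rz":0,"hand":0.03}]'
python3 bar.py b2 .111
python3 - <<'E'
import cv2,numpy as np
for n in('b1','b2'):
    g=cv2.imread(f'pics/{n}r.png')[:,:300].max(2);m=(g<100).astype(np.uint8)
    mask=np.zeros_like(m);cv2.circle(mask,(155,148),95,1,-1);m&=mask
    k,l,st,c=cv2.connectedComponentsWithStats(m)
    for i in range(1,k):
        if st[i][4]>300:
            p=np.argwhere(l==i)[:,::-1].astype(np.float32);vx,vy,x,y=cv2.fitLine(p,cv2.DIST_L2,0,.01,.01).ravel();print(n,st[i].tolist(),c[i].round(1),'angle',np.degrees(np.arctan2(-vy,vx))%180)
# cutter still standing, side view
from h import *
S=grab('side');save(S,'side9.png');o=cv2.resize(S['frame'][120:260,200:360],(640,560),interpolation=cv2.INTER_CUBIC);r=cv2.imread('pics/b2r.png')[:,:300,::-1]
cv2.imwrite('pics/final.png',np.hstack([o[:,:480],np.vstack([r,np.zeros((260,300,3),np.uint8)])])[:,:,::-1])
E
```

```text
clock: 19.42
position: [0.5659, 0.1666, 0.0877]
ee_rot: [0.001, 0.718, 0.696, 0.0]
contact_force: [-0.9, -1.6, 6.1]
width: 0.0427
gripper_force: 40.4
clock: 20.17
position: [0.5663, 0.1667, 0.0881]
ee_rot: [0.001, 0.423, 0.906, 0.0]
contact_force: [-1.0, -0.7, 5.9]
width: 0.0428
gripper_force: 40.4
[-0.21325133  0.10394234  0.0346793 ] -0.5268512594526636 [0.56625159 0.16666005 0.08812259]
b1 [145, 53, 16, 84, 1140] [152.8  95.1] angle 91.23654
b2 [60, 141, 84, 14, 990] [101.5 147.5] angle 0.043564275
```

View pics/final.png

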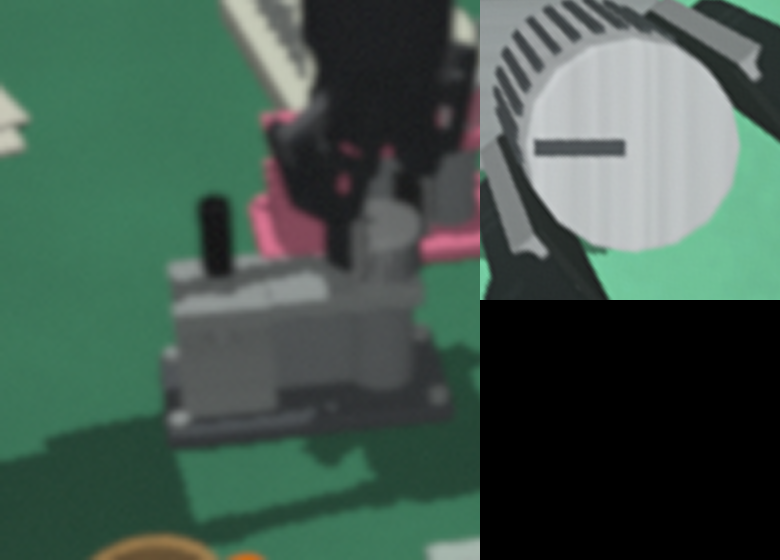

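The bar swung from 91.2° to 180.0°, a back-off of about 89°. The cutter still stands in its socket and the cap is held.

```bash
python3 -c "
from rig import manip
print(manip.sign_off())"
```

```text
the job is handed in; nothing more can be done
None
```

The job is handed in: the tallest cutter stands in its socket, released, and the cap was screwed down to the stop and backed off about 89° by image measurement, with the gripper still holding it.

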